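Park the tool holder on the rail

ROBOT

A 7-joint arm with a two-finger parallel gripper is mounted at the origin on a cart in front of the work surface, level with it; the furniture and walls round the work are solid. World frame = base frame: x ahead of the robot, y to its left, z up, the work surface at z = 0. Lengths are in mm, angles in rad, forces in N, time in s.
With the tool pointing down it reaches from about 425 to 950 mm from the base axis. Payload 16.7 kg.
Tool frame: the origin (TCP) lies at the very end of the fingers, on their centre line; the grasp point (between the pads) lies grip_point_offset behind it (grip_point_offset is the distance from the TCP to the grasp point, in mm); z points along the fingers, y is the line along which they close (so a half turn about z gives the same grasp; the last joint's range is limited). The gripper opens to 94 mm and grips with 3 to 60 N. Pads are 16 mm wide; open, the fingers measure 119 mm over their backs; the gripper's body (75 mm by 177 mm) begins 78 mm behind the grasp point.
Start: joints at [0.975, 0.426, 0.074, 1.606, -0.034, 1.111, -0.067], TCP at [291.62, -608.713, 205.467] pointing down, gripper open.
Joint ranges: [-2.85, 2.85], [-0.5, 2.14], [-1.23, 1.37], [0.21, 2.46], [-1.02, 4.16], [0.16, 2.05], [-2.73, 2.73]. Speed limits (rad/s): [1.89, 1.89, 2.39, 2.39, 3.01, 3.01, 3.01].

INTERFACE

Orientations are given as a rotation vector (axis times angle).
In Python, from workcell import * gives the robot as it stands.
- The arm moves only by the tool drive_tool, never from a script. Its argument "motion" is a list that holds one entry, the list of rows, each a list of 5 numbers: the closure, from 0 (fully open) to 1 (shut), then the shift along the tool's x, y, z in m, then the turn about the tool's z in degrees. A call has 1 to 8 rows; each row is the pose to reach, as a shift and turn from the pose commanded when the call began, along the tool's axes at that moment; what a row does not reach only later rows make up. A row lasts 1/10 s, in which the tool goes at most 50 mm and 8.59 degrees, less where a joint would pass 70% of its speed; a pose out of reach is approached as far as the arm can. A call with a gripper value outside its range is refused whole. The fingers move at their own pace and stop on an object; "newtons" is the grip in N (left out, the last holds). Time passes only in rows, so rows that repeat a pose let the fingers close. It gives the time, the measured TCP pose, the force, the opening and the grip force at its end, in the units of the state.
- sense(): the state, without advancing time (a new reading comes with each control period).
- capture(name): name is "scene" or "top"; returns the picture (420x560x3 uint8, red, green, blue); there is no depth.
- camera_params(name): a dict with "intrinsics" (3x3 intrinsics, pixels), "dist_coeffs" ([k1, k2, p1, p2, k3] as OpenCV has them; the pictures are not rectified), "origin" and "rotation" of the camera in the world. Camera axes: x right, y down, z forward; pixel columns grow to the right and rows downward; lengths in mm; the calibration is good to about 2 mm. A picture is of the moment at which its call begins. camera_params takes no time and is no camera call.
- job_done(): hands the job in; it is judged then, once.
The state is a dict: "clock": time; "q": joint angles; "joint_velocities": joint speeds; "effort": joint torques, N m; "position": TCP position; "ee_rot": TCP orientation; "force": force on the tool from outside, world axes, zero at the start; "torque": the same for the moment, N m; "grip_width": finger opening in mm; "gripper_force": force on a finger pad.
Only numpy, scipy, OpenCV 4.12 (cv2) and the standard library are available. Lean on these libraries where they do the work, as an engineer would, in place of code of your own. Each camera call takes 0.05 s, during which the arm holds its last target. There are 200 camera calls.

TASK

Take the hook-on tool holder out of its wooden block, hook it over the open part of the rail under the rack's shelf board, and slide it along the rail, under the keeper bar and past the sprung catch, up to the stop collar, without ramming the collar. Leave it hanging there by itself, with the catch sprung back behind it so that it cannot slide away, and do not disturb the nail box on the bench or the black tape roll on the shelf board.

Things in the scene. Friction and masses are not known exactly. Their poses are not given: they have to be found in the camera images.
- rack: Fixed grey rack; origin on the bench straight below the rail's middle; x from front (robot side) to back, y along the rail, z up. Rail: steel bar 16 mm thick, axis at x=0, z=235 mm, from y=-111 to 111 mm. Plywood shelf board above: underside z=310, top z=325, front edge x=-45 mm, so the hand must lean back to -x by 25 to 30 degrees. Posts and cross bar lie behind the rail, from x=50 mm.
- keeper (a point): Near end, on its underside, of the fixed keeper bar (16 mm deep) 20 mm above the rail axis, i.e. 12 mm above the rail's top. From here it covers the rail for 108 mm along +y of the rack. The open part, where a holder can be hooked on, is 20 to 95 mm from here along -y. A holder must be fully down on the rail to pass under the keeper.
- park (a point): On the rail axis: where holder_hook lies when the holder touches the stop collar (30 mm across, its face 12 mm further along +y). Axes as the rack's. Its place along the rail differs from run to run; collar and catch are one fixed unit.
- catch (a joint): Sprung catch behind the rail (rad), 0 = sprung out at rest, its tip then 13 mm behind and 13 mm below the rail axis. A passing holder's lip pushes it back to about 0.35 and feels a few newtons along the rail. It first touches some 45 mm short of park and springs back to 0 once the holder is about 4 mm short of park or nearer; then it bars the way back.
- holder_grip (a point): Centre of the black grip sleeve of the loose steel holder (0.1 to 0.2 kg); sleeve 14 (x) by 26 (y) by 54 mm high, pinch it across y. z runs up the shank; the hook's lip is on +x, away from the robot. The hook's front strap starts 95 mm above, so a hand from above must lean back to -x by 25 to 30 degrees. The foot (30 x 24 mm) ends 65 mm below; two prongs stick out 27 mm to -x, 36 mm below.
- holder_hook (a point): Centre of the holder's hook, 140 mm above and 18 mm behind (+x) holder_grip; on the rail axis when it hangs. Strap 24 mm wide (y), 5 mm thick, its top 13 mm above this point; hook 20 mm wide inside, 30 mm outside (x). The lip behind the rail ends 16 mm below this point, so the holder must come over the rail at least 24 mm above its hanging height.
- holder_lip (a point): Flared end of the holder's lip, 16 mm behind (+x) and 13 mm below holder_hook. The straight shank, from 45 mm below holder_hook downward, is 5 mm thick and its rear face lies 15 mm in front (-x) of holder_hook: pushed gently against the rail's front while raised, it tells by touch where the rail is.
- slot (a point): Middle of the mouth of the slot (32 x 26 mm, 20 mm deep) in the top of a fixed wooden block 70 x 60 x 34 mm. The holder's foot stands upright in it at first, axes as the holder's: pull it straight up to free it. A carton flap overhangs the bench where x > 0.52 m and -0.34 < y < 0.05 m, from 0.25 m up.
- nail_box: Loose cardboard box of nails, 61 x 90 x 51 mm, origin at the middle of its underside; bystander.
- tape_2: Loose black tape roll, 62 mm across and 19 mm high, lying on the shelf board, origin at the middle of its underside; bystander.

How it is judged:
By the outcome, as a careful person would: the job done as asked, in the order asked, and still so for the second after the job is handed in, with the robot touching nothing.
It also fails if it takes over 54 s, if anything falls off the work surface, if the arm or the gripper's body presses on something with over 40 N, if the wrist force passes 120 N, or if a joint passes its speed limit or range.

## Working session

There is one attempt and no reset: what is moved stays moved. The work goes in short steps, Python scripts to look and compute and a tool call to move; the robot and the scene stay as the last step left them, time stands still between calls to the robot, and variables do not carry over. Pictures are saved under pics/ and viewed, at most 10 in all, crops included, and the job is handed in when it is done.

Besides the shell and the picture viewer there is one more tool, called after "Request:" as name(argument=value, ...) on one line, values as JSON. drive_tool: Moves the arm, as the interface text tells. Its arguments: {"type":"object","properties":{"motion":{"type":"array","items":{"type":"array","items":{"type":"array","items":{"type":"number"}}}},"newtons":{"type":"number"}},"required":["motion"]}

```bash
ls; mkdir -p pics
python3 - <<'E'
from workcell import *
import cv2
s=sense(); print(s)
for n in("scene","top"):
    im=capture(n); cv2.imwrite(f"pics/{n}0.png",cv2.resize(im[:,:,::-1],(800,600),interpolation=cv2.INTER_CUBIC)); cv2.imwrite(f"{n}_raw.png",im[:,:,::-1])
    print(n,camera_params(n))
E
```

```text
pics
{'clock': 0.0, 'q': array([ 0.97447817,  0.42675079,  0.07386374,  1.60659097, -0.03408978,
        1.11081217, -0.06709991]), 'joint_velocities': array([ 0.00057096, -0.0014276 , -0.0018117 , -0.00191635, -0.00010578,
       -0.00070087,  0.00036456]), 'effort': array([-4.24048749e-04, -9.35836172e+01,  3.66694450e+00, -4.54178274e+01,
       -4.87169554e-02,  2.04068399e-02,  6.60072556e-05]), 'position': array([ 291.43900447, -608.35724121,  204.77055726]), 'ee_rot': array([-3.06232153e+00, -6.95703117e-01,  6.22424865e-04]), 'force': array([-0.50939075, -0.89940297, -0.38275722]), 'torque': array([-0.03504844,  0.00685892,  0.0212565 ]), 'gripper_force': 0.0, 'grip_width': 94.0970021386245}
scene {'intrinsics': array([[398.26816442,   0.        , 278.66806838],
       [  0.        , 398.26816442, 211.09122085],
       [  0.        ,   0.        ,   1.        ]]), 'dist_coeffs': array([0.03857644, 0.        , 0.        , 0.        , 0.        ]), 'origin': array([-24.48522792, 523.83557016, 720.22665141]), 'rotation': array([-0.90660649,  2.30477916, -1.26428766])}
top {'intrinsics': array([[495.58122338,   0.        , 279.4915984 ],
       [  0.        , 495.58122338, 207.71051111],
       [  0.        ,   0.        ,   1.        ]]), 'dist_coeffs': array([0.00465657, 0.        , 0.        , 0.        , 0.        ]), 'origin': array([ 297.29442913,  -77.11442486, 1409.47883327]), 'rotation': array([-2.21944147,  1.99732856, -0.19757878])}
```

View pics/scene0.png

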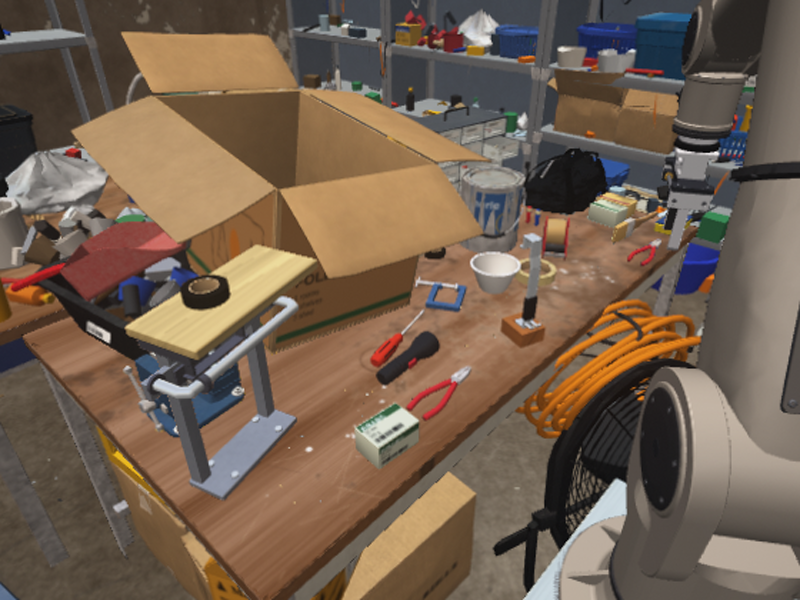

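View pics/top0.png

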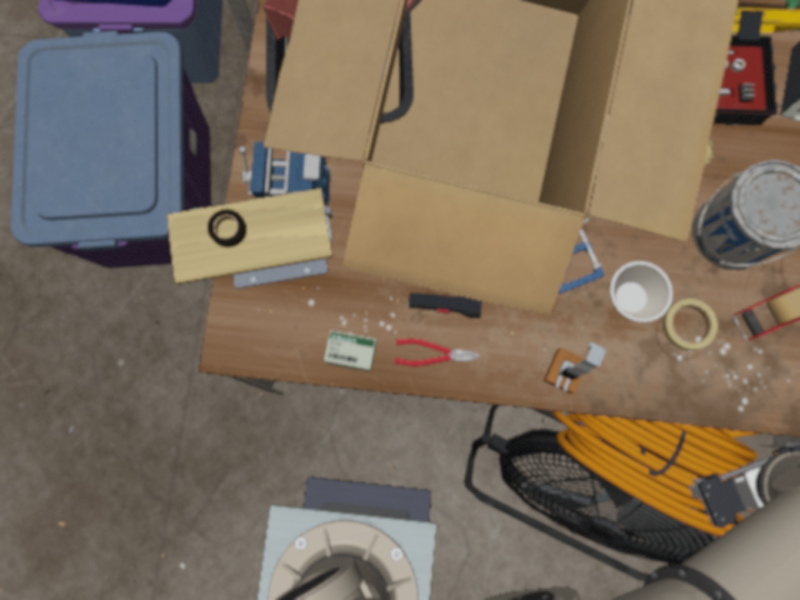

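Run:
```python
import cv2,numpy as np
s=cv2.imread("scene_raw.png");t=cv2.imread("top_raw.png")
def crop(im,x0,y0,x1,y1,k,step=10):
    c=cv2.resize(im[y0:y1,x0:x1],None,fx=k,fy=k,interpolation=cv2.INTER_CUBIC)
    for x in range(-(-x0//step)*step,x1,step):
        cv2.line(c,(int((x-x0+.5)*k),0),(int((x-x0+.5)*k),5),(0,0,255),1);cv2.putText(c,str(x),(int((x-x0+.5)*k)-10,16),0,.35,(0,0,255),1)
    for y in range(-(-y0//step)*step,y1,step):
        cv2.line(c,(0,int((y-y0+.5)*k)),(5,int((y-y0+.5)*k)),(0,0,255),1);cv2.putText(c,str(y),(6,int((y-y0+.5)*k)+4),0,.35,(0,0,255),1)
    return c
cv2.imwrite("pics/rail.png",crop(s,85,195,215,291,6))
a=crop(s,340,155,400,250,6);b=crop(t,375,235,430,280,7)
m=np.zeros((600,800,3),np.uint8);m[:a.shape[0],:a.shape[1]]=a;m[:b.shape[0],370:370+b.shape[1]]=b
cv2.imwrite("pics/holder.png",m)
```

```text
(no output)
```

View pics/rail.png

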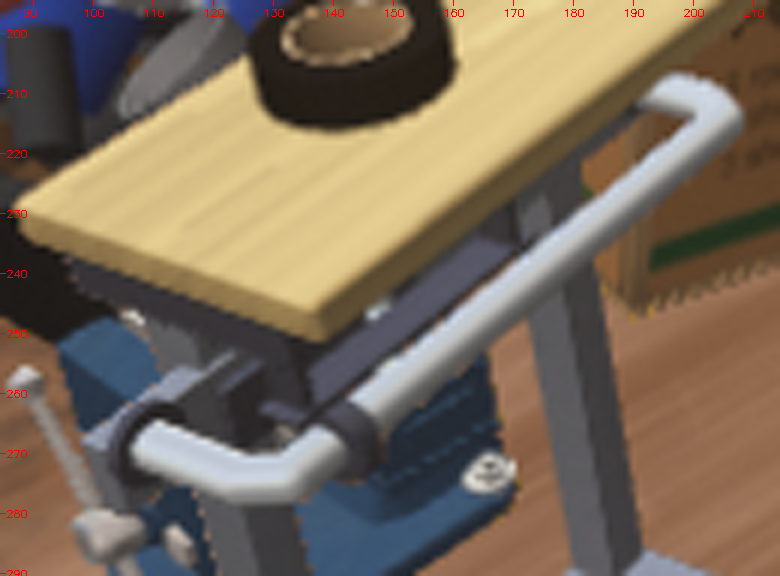

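View pics/holder.png

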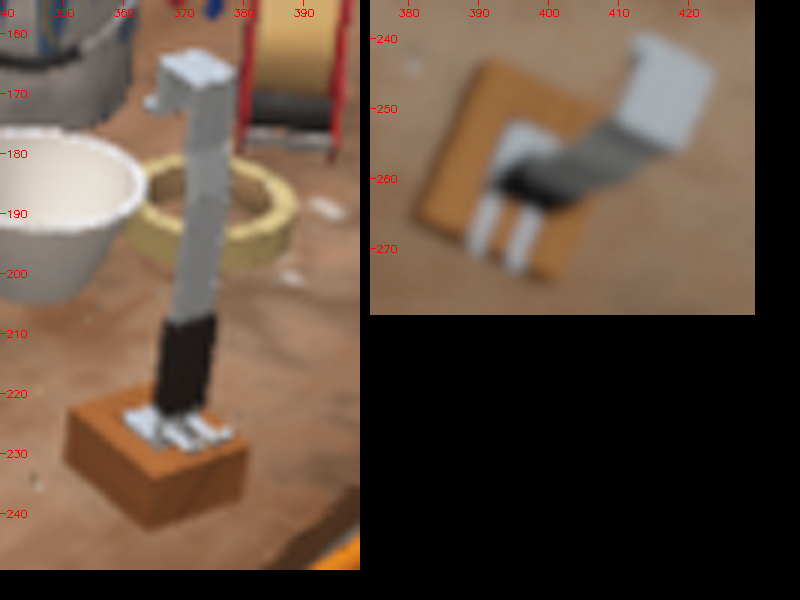

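```bash
cat > h.py <<'E'
from workcell import *
import numpy as np,cv2
from scipy.optimize import least_squares
from scipy.spatial.transform import Rotation as R
C={n:camera_params(n) for n in("scene","top")}
def proj(n,P):
    c=C[n];M=R.from_rotvec(c["rotation"]).as_matrix().T
    return cv2.projectPoints(np.atleast_2d(P).astype(float),cv2.Rodrigues(M)[0],-M@c["origin"],c["intrinsics"],c["dist_coeffs"])[0][:,0]
def pose(x,y,a,P):
    P=np.atleast_2d(P).astype(float);c,s=np.cos(a),np.sin(a)
    return np.c_[x+c*P[:,0]-s*P[:,1],y+s*P[:,0]+c*P[:,1],P[:,2]]
def fit(obs,p0,f):
    r=lambda p:np.concatenate([(proj(n,f(p,L))-uv).ravel()*w for n,L,uv,w in obs])
    o=least_squares(r,p0,loss="soft_l1",x_scale=np.maximum(np.abs(p0),.1));return o.x,r(o.x).reshape(-1,2)
E
python3 - <<'E'
from h import *
np.set_printoptions(precision=2,suppress=True)
s=lambda x,y:np.array([340+x/6-.5,155+y/6-.5]); t=lambda x,y:np.array([375+(x-370)/7-.5,235+y/7-.5])
# holder frame: z world
f=lambda p,L:pose(*p,L)
blk=[("scene",(35,30,34),s(68,408),1),("scene",(-35,30,34),s(152,478),1),("scene",(-35,-30,34),s(248,443),1),
("scene",(35,30,0),s(65,460),1),("scene",(-35,30,0),s(150,530),1),("scene",(-35,-30,0),s(243,498),1)]
hk=[("scene",(33,12,232),s(160,65),1),("scene",(33,-12,232),s(195,48),1),("scene",(3,-12,232),s(237,72),1),("scene",(3,12,232),s(195,88),1),
("top",(33,12,232),t(640,32),1),("top",(33,-12,232),t(713,72),1)]
p0=[470,-430,-.43]
for o in(blk,hk,blk+hk):
    p,r=fit(o,p0,f);print(p,np.degrees(p[2]));print(r.ravel())
q=lambda x,y:np.array([85+x/6-.5,195+y/6-.5]); v=lambda x,y:np.array([(x+.5)*.7-.5,(y+.5)*.7-.5])
def g(p,L):
    x,y,a,yL,yR,xb=p; d={"L":yL,"R":yR,"b":xb}
    return pose(x,y,a,[d.get(k,k) for k in L])
ob=[("scene",(-45,"L",310),q(320,341),1),("scene",(-45,"R",310),v(315,270),.5),("scene",("b","L",310),q(20,232),.7),
("top",("b","L",325),v(168,213),1),("top",("b","R",325),v(325,190),1),("top",(-45,"R",325),v(331,253),1),("top",(-45,"L",325),v(174,282),1),
("scene",(0,111,235),q(275,477),.6),("scene",(0,-111,235),q(722,113),.6)]
p,r=fit(ob,[620,250,.1,150,-150,80],g);print(p,np.degrees(p[2]));print(r)
for nm,P in dict(kn=[0,0,235],railends=[0,60,235]).items(): print(nm,g(p,P))
E
```

```text
[ 468.57 -384.15   -0.33] -18.95961532627368
[ 0.05 -0.31  0.47 -0.26  0.51  0.04 -0.45  0.07 -0.45  0.35 -0.13  0.05]
[ 455.61 -376.17   -0.37] -21.076628207808422
[-0.55 -0.65  0.66  0.5   0.38  0.72  0.24 -0.19  0.49  0.13 -0.73 -1.03]
[ 460.14 -377.57   -0.41] -23.238219603209927
[ 1.41  1.04  0.5   1.68  1.61  2.68  0.9   1.45 -0.43  2.32  0.94  2.74
 -1.39 -1.44 -0.01 -0.15 -0.66  0.13 -0.99 -0.93  1.72 -1.6   0.34 -2.44]
[ 581.9   197.96    0.27  121.05 -128.79   64.67] 15.395624352532467
[[-0.38  0.12]
 [ 1.55 -1.11]
 [ 1.86  0.47]
 [-0.4   0.05]
 [-2.14 -0.75]
 [ 0.51  0.63]
 [ 0.22 -2.11]
 [ 0.35  0.  ]
 [ 0.06  0.97]]
kn [[581.9  197.96 235.  ]]
railends [[565.97 255.8  235.  ]]
```

Run:
```python
from h import *
np.set_printoptions(precision=1,suppress=True)
s=lambda x,y:np.array([340+x/6-.5,155+y/6-.5]); t=lambda x,y:np.array([375+(x-370)/7-.5,235+y/7-.5])
f=lambda p,L:pose(*p,L)
f2=lambda p,L:pose(p[0],p[1],-.36,L)
hs=[("scene",(33,12,232),s(160,65),1),("scene",(33,-12,232),s(195,48),1),("scene",(3,-12,232),s(237,72),1),("scene",(3,12,232),s(195,88),1)]
ht=[("top",(33,12,232),t(640,32),1),("top",(33,-12,232),t(713,72),1),("top",(3,-12,232),t(690,152),.5)]
sl=[("scene",(0,0,106),s(191,318),1),("scene",(0,0,52),s(181,410),1)]
pr=[("top",(-27,8,43),t(477,252),1),("top",(-27,-8,43),t(517,270),1)]
for nm,o in dict(hs=hs,ht=ht,sl=sl,pr=pr,all=hs+ht+sl+pr,sc=hs+sl,tp=ht+pr).items():
    p,r=fit(o,[465,-380],f2);print(nm,p,r.ravel())
p,r=fit(hs+ht+sl+pr,[465,-380,-.36],f);print(p);print(r.ravel())
for B in((70,60),(60,70)):
  a,b=B[0]/2,B[1]/2
  o=[("scene",(a,b,34),s(68,408),1),("scene",(-a,b,34),s(152,478),1),("scene",(-a,-b,34),s(248,443),1),("scene",(a,b,0),s(65,460),1),("scene",(-a,b,0),s(150,530),1),("scene",(-a,-b,0),s(243,498),1)]
  print(B,*fit(o,[465,-380,-.36],f)[:1])
  o=[("top",(a,b,34),t(490,58),1),("top",(-a,b,34),t(413,215),1),("top",(-a,-b,34),t(557,283),1)]
  print(B,fit(o,[465,-380,-.36],f))
```

```text
hs [ 456.4 -376.5] [-0.8 -0.7  0.4  0.4  0.2  0.6  0.1 -0.3]
ht [ 454.2 -377.4] [ 0.9  0.8 -0.3 -0.5 -1.  -0.3]
sl [ 454.9 -378.1] [ 0.2 -0.  -0.2  0. ]
pr [ 451.1 -382.2] [ 0.2 -0.  -0.2  0. ]
all [ 454.8 -378.2] [ 0.1 -0.8  1.2  0.4  1.   0.6  0.9 -0.3  1.2  0.5  0.  -0.7 -0.9 -0.4
  0.3 -0.  -0.2  0.  -1.2 -1.5 -1.6 -1.5]
sc [ 455.9 -377.1] [-0.5 -0.8  0.6  0.4  0.4  0.6  0.3 -0.3 -0.3 -0.  -0.7  0. ]
tp [ 452.8 -379.7] [ 1.8  1.4  0.6  0.2 -0.6  0.  -0.7 -0.7 -1.1 -0.7]
[ 454.4 -379.2   -0.3]
[-0.3 -0.4  0.4  0.4  1.   0.3  1.4 -0.2  0.2  0.7 -0.7 -1.4 -0.6 -0.6
  0.6 -0.1  0.1 -0.1 -0.1 -0.7 -0.2 -1.1]
(70, 60) [ 468.6 -384.2   -0.3]
(70, 60) (array([ 463.6, -382.3,   -0.4]), array([[-0.2, -0.1],
       [ 0.4, -0. ],
       [-0.3,  0.1]]))
(60, 70) [ 466.4 -384.6   -0.3]
(60, 70) (array([ 462.2, -383.7,   -0.5]), array([[-0.4,  0.7],
       [-0.4, -3.7],
       [ 1. ,  0.5]]))
```

Request:
drive_tool(motion=[[[0, 0, 0, -0.05, 0], [0, 0, 0, -0.1, 0], [0, 0, 0, -0.15, 0], [0, 0, 0, -0.2, 0], [0, 0, 0, -0.25, 0], [0, 0, 0, -0.3, 0]]])

```text
clock: 0.7
position: [291.3, -608.2, 507.5]
ee_rot: [-3.063, -0.696, 0.0]
force: [0.6, -0.6, 0.4]
grip_width: 94.1
gripper_force: 0.0
```

Request:
drive_tool(motion=[[[0, 0, 0, -0.05, 0], [0, 0, 0, -0.1, 0], [0, 0, 0, -0.15, 0], [0, 0, 0, -0.2, 0], [0, 0, 0, -0.25, 0], [0, 0, 0, -0.25, 0]]])

```text
clock: 1.3
position: [286.8, -578.6, 720.3]
ee_rot: [2.951, 0.664, 0.044]
force: [1.4, -0.7, -0.8]
grip_width: 94.3
gripper_force: 0.0
```

Request:
drive_tool(motion=[[[0, 0, 0, 0.05, 0], [0, 0, 0, 0.05, 0]]])

```text
clock: 1.5
position: [288.9, -582.7, 668.1]
ee_rot: [2.955, 0.664, 0.044]
force: [0.9, 0.2, -1.7]
grip_width: 93.8
gripper_force: 0.0
```

```bash
python3 -c "
import workcell
s=workcell.sense();print(s['q'],s['position'],s['ee_rot'])"
```

```text
[ 0.5973196   0.33115513  0.71351217  0.85403615 -0.24861245  1.90566428
  0.04526916] [ 288.94268154 -582.72452911  668.12817966] [2.9546929  0.66419659 0.04415298]
```

```bash
cat > kin.py <<'E'
import numpy as np
from itertools import product
from scipy.spatial.transform import Rotation as R
from scipy.optimize import least_squares
S=[([0.97447817,0.42675079,0.07386374,1.60659097,-0.03408978,1.11081217,-0.06709991],[291.439,-608.357,204.77],[-3.06232,-.695703,.000622]),
([0.95996878,0.3340367,0.1047374,1.10864502,-0.03463188,1.70072536,-0.06958898],[291.319,-608.2235,507.4715],[-3.06335,-.695862,0]),
([0.5973196,0.33115513,0.71351217,0.85403615,-0.24861245,1.90566428,0.04526916],[288.94268,-582.7245,668.12818],[2.9546929,.66419659,.04415298])]
E
cat > idk.py <<'E'
from kin import *
np.set_printoptions(precision=3,suppress=True)
r=R.from_rotvec(S[2][2]).as_matrix();print("now tool axes\n",r, "tilt",np.degrees(np.arccos(-r[2,2])),"az",np.degrees(np.arctan2(r[1,2],r[0,2])))
ax="zyzyzyz"
def ori(q,sg,o):
    M=R.from_euler("z",o[0])
    for i in range(7): M=M*R.from_euler(ax[i],sg[i]*q[i])
    return M*R.from_euler("z",o[1])
best=[]
for sg in product((1,-1),repeat=7):
  if sg[1]<0: continue
  for o0 in(0,1.57,3.14,-1.57):
    f=lambda o:np.concatenate([(ori(q,sg,o)*R.from_rotvec(e).inv()).as_rotvec() for q,p,e in S])
    z=least_squares(f,[o0,0.]);best.append((z.cost,sg,z.x))
best.sort(key=lambda b:b[0])
for b in best[:6]:print(b)
E
python3 idk.py
```

```text
now tool axes
 [[ 0.904  0.425  0.053]
 [ 0.428 -0.898 -0.103]
 [ 0.004  0.116 -0.993]] tilt 6.67761520045567 az -62.858724075383215
(np.float64(1.4656377758106735e-12), (-1, 1, -1, 1, -1, 1, -1), array([6.283, 1.571]))
(np.float64(1.4656377758167356e-12), (-1, 1, -1, 1, -1, 1, -1), array([-0.   ,  1.571]))
(np.float64(1.4656377758439348e-12), (-1, 1, -1, 1, -1, 1, -1), array([-0.   ,  1.571]))
(np.float64(1.4656377758605505e-12), (-1, 1, -1, 1, -1, 1, -1), array([-0.   ,  1.571]))
(np.float64(2.7202746289995335e-05), (1, 1, 1, 1, 1, 1, 1), array([4.092, 1.631]))
(np.float64(2.7202746289997636e-05), (1, 1, 1, 1, 1, 1, 1), array([4.092, 1.631]))
```

```bash
cat >> kin.py <<'E'
sg=(-1,1,-1,1,-1,1,-1);ax="zyzyzyz"
def fk(q,L):
    # L: d1,d3,d5,d7, a2,a4,a6 (x offsets after joints)
    off={0:(0,0,L[0]),2:(L[4],0,L[1]),4:(L[5],0,L[2]),6:(0,0,L[3])}
    M=R.identity();p=np.zeros(3)
    for i in range(7):
        if i in off and i!=6: p=p+M.apply(off[i]) if i==0 else p
        M=M*R.from_euler(ax[i],sg[i]*q[i])
        if i==2 or i==4: p=p+M.apply(off[i])
        if i==5: p=p+M.apply((L[6],0,0))
    M=M*R.from_euler("z",np.pi/2)
    return p+M.apply((0,0,L[3])),M
E
python3 - <<'E'
from kin import *
np.set_printoptions(precision=2,suppress=True)
for free in (4,7):
    f=lambda x:np.concatenate([fk(q,np.r_[x,np.zeros(7-free)])[0]-p for q,p,e in S])
    z=least_squares(f,np.r_[300,400,400,250,np.zeros(free-4)]);print(z.x,z.fun)
E
```

```text
[459.41 367.37 559.21 365.48] [ 39.86  46.86 -25.32  51.49  27.41   5.87  22.02  12.85  19.46]
[ 949.16 -294.06  547.99  543.54 -505.71 -121.22 -714.11] [ 31.66  14.3    5.63  37.21  26.92 -23.8  -10.49  -4.2   18.18]
```

Request:
drive_tool(motion=[[[0, 0.042, -0.027, -0.003, 8], [0, 0.084, -0.054, -0.006, 16], [0, 0.126, -0.081, -0.009, 24], [0, 0.168, -0.108, -0.012, 32], [0, 0.21, -0.135, -0.015, 40], [0, 0.253, -0.161, -0.018, 45], [0, 0.295, -0.188, -0.021, 45], [0, 0.337, -0.215, -0.024, 45]]])

```text
clock: 2.3
position: [478.7, -278.7, 671.9]
ee_rot: [2.998, -0.519, 0.112]
force: [1.0, -0.7, -0.9]
grip_width: 93.8
gripper_force: 0.0
```

```bash
cat > st.py <<'E'
from kin import *
import workcell,json
np.set_printoptions(precision=3,suppress=True)
s=workcell.sense();r=R.from_rotvec(s['ee_rot']).as_matrix()
open('log.txt','a').write(json.dumps([list(s['q']),list(s['position']),list(s['ee_rot'])])+"\n")
print(s['clock'],"q",s['q'],"p",s['position'],"F",s['force'],s['grip_width'])
print(r,"tilt",np.degrees(np.arccos(-r[2,2])),"az",np.degrees(np.arctan2(r[1,2],r[0,2])),"grip",s['position']-r[:,2]*workcell.grip_point_offset)
E
python3 st.py; python3 -c "import workcell;print(workcell.grip_point_offset)"
```

```text
2.3 q [-0.161  0.107  0.621  1.072  0.011  1.885 -1.456] p [ 478.683 -278.69   671.919] F [ 1.014 -0.68  -0.929] 93.84506096576906
[[ 0.939 -0.339  0.055]
 [-0.332 -0.937 -0.108]
 [ 0.089  0.083 -0.993]] tilt 6.978565452123744 az -62.880037906124734 grip [ 477.642 -276.657  690.58 ]
18.8
```

Request:
drive_tool(motion=[[[0, 0.01, -0.045, -0.003, 0], [0, 0.02, -0.09, -0.006, 0], [0, 0.03, -0.134, -0.009, 0], [0, 0.04, -0.179, -0.012, 0], [0, 0.049, -0.223, -0.014, 0], [0, 0.049, -0.223, -0.064, 0], [0, 0.049, -0.223, -0.114, 0], [0, 0.049, -0.223, -0.164, 0]]])

```text
clock: 3.1
position: [581.2, -69.4, 751.2]
ee_rot: [2.985, -0.509, 0.219]
force: [0.2, -0.1, -0.7]
grip_width: 94.2
gripper_force: 0.0
```

```bash
python3 st.py
```

```text
3.1 q [-0.6    0.3    0.948  0.746 -0.178  2.049 -1.697] p [581.199 -69.371 751.208] F [ 0.173 -0.09  -0.713] 94.17730610734334
[[ 0.934 -0.336  0.124]
 [-0.321 -0.938 -0.128]
 [ 0.159  0.08  -0.984]] tilt 10.269973203782914 az -45.953992047587775 grip [578.869 -66.962 769.707]
```

Request:
drive_tool(motion=[[[0, 0, 0, -0.05, 0], [0, 0, 0, -0.1, 0], [0, 0, 0, -0.15, 0], [0, 0, 0, -0.2, 0]]])

```text
clock: 3.5
position: [560.0, -45.5, 792.3]
ee_rot: [2.989, -0.454, 0.34]
force: [3.7, 3.0, -3.0]
grip_width: 94.1
gripper_force: 0.0
```

```bash
python3 st.py
```

```text
3.5 q [-0.757  0.255  1.07   0.724 -0.171  2.049 -1.698] p [559.972 -45.486 792.303] F [ 3.721  3.019 -2.969] 94.14975357951475
[[ 0.931 -0.303  0.204]
 [-0.281 -0.951 -0.13 ]
 [ 0.233  0.064 -0.97 ]] tilt 14.005937597643555 az -32.53763746692757 grip [556.136 -43.039 810.544]
```

Request:
drive_tool(motion=[[[0, 0.03, 0, -0.04, 0], [0, 0.06, 0, -0.08, 0], [0, 0.09, 0, -0.12, 0], [0, 0.12, 0, -0.16, 0], [0, 0.15, 0, -0.2, 0], [0, 0.18, 0, -0.24, 0]]])

```text
clock: 4.1
position: [567.1, -51.4, 868.3]
ee_rot: [2.926, -0.502, 0.591]
force: [-0.6, -1.9, -0.3]
grip_width: 93.9
gripper_force: 0.0
```

```bash
python3 st.py
```

```text
4.1 q [-0.671  0.259  1.014  0.537 -0.17   2.049 -1.738] p [567.104 -51.38  868.258] F [-0.567 -1.922 -0.284] 93.93077375431716
[[ 0.869 -0.342  0.357]
 [-0.297 -0.939 -0.175]
 [ 0.395  0.046 -0.917]] tilt 23.440411735263982 az -26.14669189922601 grip [560.391 -48.084 885.506]
```

Request:
drive_tool(motion=[[[0, 0.03, -0.02, -0.04, 0], [0, 0.06, -0.04, -0.08, 0], [0, 0.09, -0.06, -0.12, 0]]])

```text
clock: 4.4
position: [591.6, -19.9, 880.6]
ee_rot: [2.924, -0.48, 0.659]
force: [0.3, -0.6, -0.5]
grip_width: 93.7
gripper_force: 0.0
```

```bash
python3 st.py
python3 - <<'E'
from kin import *
import json
np.set_printoptions(precision=1,suppress=True)
D=S+[json.loads(l) for l in open('log.txt')]
def chain(q):
    Ms=[R.identity()];M=R.identity()
    for i in range(7): M=M*R.from_euler(ax[i],sg[i]*q[i]);Ms.append(M)
    return [m.as_matrix() for m in Ms]
# offsets: base xyz, after j1(x,y; z redundant), j2.. use lstsq min-norm
A=np.vstack([np.hstack(chain(q)) for q,p,e in D]);b=np.concatenate([p for q,p,e in D])
x,res,rk,sv=np.linalg.lstsq(A,b,rcond=1e-4);print(rk,x.reshape(-1,3),(A@x-b))
E
```

```text
4.4 q [-0.6    0.294  0.888  0.447 -0.164  2.049 -1.79 ] p [591.646 -19.946 880.642] F [ 0.289 -0.6   -0.479] 93.66282302496842
[[ 0.856 -0.327  0.4  ]
 [-0.281 -0.945 -0.171]
 [ 0.434  0.034 -0.9  ]] tilt 25.79900005278452 az -23.064683723352275 grip [584.118 -16.74  897.568]
17 [[  0.   -0.  141.9]
 [ -0.  -14.1 141.9]
 [  0.  -14.1 277.3]
 [ -0.  -17.9 277.3]
 [ -0.  -17.9 246.7]
 [  0.   -0.2 246.7]
 [  0.   -0.2 182.6]
 [  0.   -0.  182.6]] [-0. -0.  0.  0.  0. -0.  0. -0. -0.  0.  0. -0. -0.  0.  0. -0. -0.  0.
  0. -0. -0. -0.  0. -0.]
```

Request:
drive_tool(motion=[[[0, 0.02, -0.03, -0.035, 0], [0, 0.04, -0.06, -0.07, 0], [0, 0.06, -0.09, -0.105, 0]]])

```text
clock: 4.7
position: [601.3, 35.2, 895.2]
ee_rot: [2.912, -0.473, 0.736]
force: [-0.3, -0.3, -0.2]
grip_width: 94.2
gripper_force: 0.0
```

```bash
python3 st.py
cat >> kin.py <<'E'
X=np.array([0,0,141.95,0,-14.1,141.95,0,-14.1,277.3,0,-17.9,277.3,0,-17.9,246.7,0,-.2,246.7,0,-.2,182.6,0,0,182.6])
import json
def refit():
    global X
    D=S+[json.loads(l) for l in open('log.txt')]
    A=np.vstack([jac0(q) for q,p,e in D]);b=np.concatenate([p for q,p,e in D]);X=np.linalg.lstsq(A,b,rcond=1e-4)[0]
def jac0(q):
    M=R.identity();o=[M.as_matrix()]
    for i in range(7): M=M*R.from_euler(ax[i],sg[i]*q[i]);o.append(M.as_matrix())
    return np.hstack(o)
def FK(q): 
    A=jac0(q);return A@X,A[:,-3:]@R.from_euler("z",np.pi/2).as_matrix()
lo=np.array([-2.85,-.5,-1.23,.21,-1.02,.16,-2.73]);hi=np.array([2.85,2.14,1.37,2.46,4.16,2.05,2.73])
def IK(q0,P,M,w=.3,reg=.01):
    f=lambda q:np.concatenate([(FK(q)[0]-P)/1000,w*R.from_matrix(FK(q)[1]@M.T).as_rotvec(),reg*(q-q0)*.05])
    return least_squares(f,np.clip(q0,lo+1e-6,hi-1e-6),bounds=(lo,hi)).x
refit()
E
python3 - <<'E'
from kin import *
np.set_printoptions(precision=3,suppress=True)
D=[json.loads(l) for l in open('log.txt')]
# replicate calls: D[0]->D[1], D[1]->D[2], D[2]->D[3], D[3]->D[4]
calls=[(1,[0,0,-.2]),(2,[.18,0,-.24]),(3,[.09,-.06,-.12]),(4,[.06,-.09,-.105])]
for w in(.1,.3,1):
  for i,sh in calls:
    q,p,e=D[i];q=np.array(q);P,M=FK(q);n=max(3,int(np.linalg.norm(sh)/.05))
    for k in range(1,n+1): q=IK(q,P+M@np.array(sh)*1000*k/n,M,w)
    P1,M1=FK(q);print(w,i,P1,M1[:,2],"obs",np.array(D[i+1][1]),R.from_rotvec(D[i+1][2]).as_matrix()[:,2])
E
```

```text
4.7 q [-0.686  0.334  0.979  0.384 -0.219  2.049 -1.849] p [601.328  35.235 895.185] F [-0.257 -0.34  -0.221] 94.20179542667697
[[ 0.835 -0.322  0.447]
 [-0.273 -0.947 -0.172]
 [ 0.478  0.021 -0.878]] tilt 28.6122868163188 az -21.00947602638682 grip [592.924  38.463 911.689]
0.1 1 [554.459 -44.334 938.563] [ 0.495 -0.186 -0.849] obs [559.972 -45.486 792.303] [ 0.204 -0.13  -0.97 ]
0.1 2 [ 671.02   -65.117 1048.011] [ 0.791 -0.212 -0.574] obs [567.104 -51.38  868.258] [ 0.357 -0.175 -0.917]
0.1 3 [ 618.842   -1.548 1000.228] [ 0.677 -0.197 -0.709] obs [591.646 -19.946 880.642] [ 0.4   -0.171 -0.9  ]
0.1 4 [626.68   64.932 988.796] [ 0.677 -0.162 -0.717] obs [601.328  35.235 895.185] [ 0.447 -0.172 -0.878]
0.3 1 [546.458 -47.763 890.209] [ 0.395 -0.172 -0.902] obs [559.972 -45.486 792.303] [ 0.204 -0.13  -0.97 ]
0.3 2 [630.133 -65.354 955.609] [ 0.585 -0.19  -0.788] obs [567.104 -51.38  868.258] [ 0.357 -0.175 -0.917]
0.3 3 [601.22   -4.967 953.473] [ 0.556 -0.191 -0.809] obs [591.646 -19.946 880.642] [ 0.4   -0.171 -0.9  ]
0.3 4 [608.924  59.688 947.118] [ 0.566 -0.168 -0.807] obs [601.328  35.235 895.185] [ 0.447 -0.172 -0.878]
1 1 [533.924 -55.271 793.695] [ 0.193 -0.14  -0.971] obs [559.972 -45.486 792.303] [ 0.204 -0.13  -0.97 ]
1 2 [609.186 -72.644 831.844] [ 0.306 -0.147 -0.941] obs [567.104 -51.38  868.258] [ 0.357 -0.175 -0.917]
1 3 [590.647 -12.455 884.814] [ 0.408 -0.18  -0.895] obs [591.646 -19.946 880.642] [ 0.4   -0.171 -0.9  ]
1 4 [600.931  51.387 891.164] [ 0.443 -0.17  -0.88 ] obs [601.328  35.235 895.185] [ 0.447 -0.172 -0.878]
```

```bash
cat > go.py <<'E'
from kin import *
import sys,workcell
np.set_printoptions(precision=4,suppress=True)
def plan(targets):
    s=workcell.sense();q=s['q'];P0,M=FK(q)
    for P in targets:
        P=np.array(P,float);d=M.T@(P-s['position'])/1000
        q1=q
        for k in range(1,5): q1=IK(q1,s['position']+(P-s['position'])*k/4,M,1)
        e=FK(q1);print(P,"shift",d,"n",np.linalg.norm(d)/.05,"err",e[0]-P,"q",q1)
if __name__=="__main__": plan(eval(sys.argv[1]))
E
python3 go.py "[(352,-338,285),(463.9,-381.2,66)]"
```

```text
[ 352. -338.  285.] shift [-0.3982  0.4205  0.4883] n 15.149847257446876 err [0.0002 0.0003 0.0003] q [-0.2995 -0.5     0.7821  2.2755  0.4094  0.7583 -1.6178]
[ 463.9 -381.2   66. ] shift [-0.3978  0.4207  0.738 ] n 18.760088330370035 err [ 0.5035 -1.8431  4.6528] q [ 0.693   0.32   -0.0259  2.2609 -1.02    0.16   -0.2409]
```

```bash
cat > feas.py <<'E'
from kin import *
np.set_printoptions(precision=3,suppress=True)
def rot(az,tilt,roll=0):
    a,t=np.radians([az,tilt]);z=np.array([np.sin(t)*np.cos(a),np.sin(t)*np.sin(a),-np.cos(t)]);y=np.array([np.sin(a),-np.cos(a),0]);return np.c_[np.cross(y,z),y,z]@R.from_euler('z',roll,degrees=True).as_matrix()
def best(P,M,n=12):
    rng=np.random.default_rng(0);o=None
    for i in range(n):
        q=IK(rng.uniform(lo,hi)*.6+.4*np.array([0,.4,0,1.6,0,1.1,0]),P,M,1,reg=.0)
        e=np.linalg.norm(FK(q)[0]-P)+1000*np.linalg.norm(R.from_matrix(FK(q)[1]@M.T).as_rotvec())
        mg=min((q-lo).min(),(hi-q).min())
        if o is None or (e<1 and (o[0]>1 or mg>o[1])) or (o[0]>1 and e<o[0]): o=(e,mg,q)
    return o
E
python3 - <<'E'
from feas import *
G=np.array([455.5,-378,82])
for az in(-21,):
  for t in(20,25,28,31):
    M=rot(az,t);P=G+18.8*M[:,2];print("pick",az,t,*best(P,M)); print("  lift",*best(P+[0,0,80],M))
# rack: hook on rail; grip at rack (-18,y,95)
c,s=np.cos(.2687),np.sin(.2687)
for y in(-60,80):
  for t in(25,28,31):
    g=np.array([581.9+c*-18-s*y,198+s*-18+c*y,95.]);M=rot(15.4,t);P=g+18.8*M[:,2];print("rack",y,t,*best(P,M));print("  +",*best(P+[0,0,30],M))
E
```

```text
pick -21 20 1.12932862533217e-06 0.2663592855474677 [ 1.359  0.475 -0.864  2.129  0.703  0.426 -1.929]
  lift 1.2774275489463613e-05 0.34478025763415476 [ 1.201  0.271 -0.64   2.081  0.165  0.505 -1.462]
pick -21 25 1.96935043582837e-07 0.11862469382796972 [ 1.345  0.443 -0.81   2.191  0.781  0.279 -2.001]
  lift 7.787992690523291e-11 0.2593465176216594 [ 1.503  0.325 -0.968  2.13   0.404  0.419 -1.656]
pick -21 28 3.128159846538961e-10 0.004633634848369622 [ 1.274  0.409 -0.704  2.23   0.793  0.165 -2.02 ]
  lift 1.2760528878150624e-06 0.20411793705022355 [ 0.177  0.196  0.549  2.236 -0.779  0.364 -0.561]
pick -21 31 1.2344722577655153e-05 0.01047688856357773 [ 1.412  0.454 -0.853  2.259  1.328  0.17  -2.514]
  lift 2.1063923054356547e-08 0.13285524658763212 [ 0.364  0.176  0.346  2.263 -0.874  0.293 -0.455]
rack -60 25 5.104324862892949e-13 0.1595044251948152 [ 0.199  0.362 -0.642  2.203  0.925  0.32  -2.508]
  + 4.1154902806394095e-08 0.23467262684734788 [ 0.345  0.341 -0.805  2.177  0.832  0.395 -2.405]
rack -60 28 9.333920065113852e-09 0.01963951635130856 [ 0.118  0.338 -0.547  
[... 233 characters left out ...]
+ 3.897978734235999e-10 0.01927031162184223 [ 0.12   0.271 -0.541  2.266  1.104  0.211 -2.711]
rack 80 25 4.5608007083610736e-11 0.11621163452409525 [-0.624  0.318 -0.043  2.203  0.697  0.276 -2.605]
  + 1.1920637550932612e-06 0.178898368647771 [-0.595  0.266 -0.075  2.182  0.579  0.339 -2.481]
rack 80 28 1.5096681307940895e-06 0.00983486311323925 [-0.869  0.317  0.224  2.254  0.75   0.17  -2.69 ]
  + 8.040001833956402e-12 0.09129619594995433 [-0.797  0.256  0.139  2.231  0.643  0.251 -2.566]
rack 80 31 21.645325273919966 1.8771095788849834e-13 [-0.84   0.334  0.17   2.309  1.599  0.16   2.73 ]
  + 2.4130271038351306e-06 0.002385890175886085 [-1.011  0.262  0.367  2.279  0.781  0.162 -2.726]
```

```bash
cat >> kin.py <<'E'
def rep(q):
    P,M=FK(q);return f"P {P.round(1)} tilt {np.degrees(np.arccos(-M[2,2])):.1f} az {np.degrees(np.arctan2(M[1,2],M[0,2])):.1f} yz {M[2,1]:.3f} yaz {np.degrees(np.arctan2(M[1,1],M[0,1])):.1f} q {np.round(q,2)}"
def simcall(q,rows):
    """rows: (dx,dy,dz m, turn deg); returns q"""
    P,M=FK(q)
    for r in rows:
        q=IK(q,P+M@np.array(r[:3])*1000,M@R.from_euler('z',r[3],degrees=True).as_matrix(),1)
    return q
def to(q,P,turn=0,n=8):
    """sim a straight call to world P; prints shift"""
    P0,M=FK(q);d=M.T@(np.array(P,float)-P0)/1000
    q2=simcall(q,[np.r_[d*k/n,turn*k/n] for k in range(1,n+1)]);print("shift",d.round(4),"turn",turn,"|d|/.05",round(np.linalg.norm(d)/.05,1),"->",rep(q2));return q2
E
python3 - <<'E'
from kin import *
import workcell
q0=workcell.sense()['q']
for mid in [(520,-150,620)],[(400,-150,620)]:
    q=to(q0,mid[0],-62);q=to(q,(352,-338,285),-62);q=to(q,(370,-345,250),-54);
    q=to(q,(463.9,-381.2,66));q=to(q,(463.9,-381.2,66))
E
```

```text
shift [-0.149   0.1956  0.237 ] turn -62 |d|/.05 6.8 -> P [ 520. -150.  620.] tilt 28.6 az -21.0 yz 0.432 yaz -49.5 q [-1.11 -0.47  0.66  1.58  0.64  1.55 -1.15]
shift [-0.3155 -0.1145  0.2513] turn -62 |d|/.05 8.4 -> P [ 352. -338.  285.] tilt 28.6 az -21.0 yz 0.385 yaz 19.2 q [-0.3  -0.5   0.78  2.28  0.41  0.76  0.55]
shift [-0.0002  0.0001  0.04  ] turn -54 |d|/.05 0.8 -> P [ 370. -345.  250.] tilt 28.6 az -21.0 yz -0.005 yaz 69.5 q [-0.47 -0.5   0.94  2.3   0.53  0.69  1.39]
shift [-2.000e-04 -1.000e-04  2.097e-01] turn 0 |d|/.05 4.2 -> P [ 416.1 -331.2  144.6] tilt 29.0 az -22.2 yz -0.014 yaz 69.2 q [-0.94 -0.5   1.37  2.41  1.    0.5   0.93]
shift [-0.0164 -0.0287  0.0994] turn 0 |d|/.05 2.1 -> P [ 416.6 -332.3  143.9] tilt 29.3 az -23.4 yz -0.022 yaz 68.9 q [-0.94 -0.5   1.37  2.41  1.04  0.5   0.89]
shift [-0.2492  0.2342  0.1834] turn -62 |d|/.05 7.8 -> P [ 400. -150.  620.] tilt 28.6 az -21.0 yz 0.432 yaz -49.5 q [-0.47 -0.5   0.25  1.69  0.39  1.5  -0.97]
shift [-0.2344 -0.0442  0.3049] turn -62 |d|/.05 7.7 -> P [ 352. -338.  285.] tilt 28.6 az -21.0 yz 0.385 yaz 19.2 q [-0.28 -0.49  0.77  2.28  0.39  0.75  0.57]
shift [-0.0002  0.0001  0.04  ] turn -54 |d|/.05 0.8 -> P [ 370. -345.  250.] tilt 28.6 az -21.0 yz -0.005 yaz 69.5 q [-0.47 -0.5   0.94  2.3   0.53  0.69  1.39]
shift [-2.000e-04 -1.000e-04  2.097e-01] turn 0 |d|/.05 4.2 -> P [ 416.1 -331.2  144.6] tilt 29.0 az -22.2 yz -0.014 yaz 69.2 q [-0.94 -0.5   1.37  2.41  1.    0.5   0.93]
shift [-0.0164 -0.0287  0.0994] turn 0 |d|/.05 2.1 -> P [ 416.6 -332.3  143.9] tilt 29.3 az -23.4 yz -0.022 yaz 68.9 q [-0.94 -0.5   1.37  2.41  1.04  0.5   0.89]
```

Run:
```python
from feas import *
import workcell
G=np.array([455.5,-378,92])
for t in(26,27,28,29,30):
    M=rot(-20,t,180);P=G+18.8*M[:,2]-3*np.array([.94,-.34,0]);print("pick",t,P,*best(P,M))
q0=workcell.sense()['q'];F=np.array([461.,-380,76])
def desc(q):
    for z in(290,200,130,76): q=to(q,[F[0],F[1],z])
    return to(q,F)
for way in ([(650,-200,700),(620,-430,480),(500,-400,300)],[(500,-300,760),(480,-450,480),(470,-390,300)]):
    print(way);q=q0
    for w,t in zip(way,(-62,-62,-54)): q=to(q,w,t)
    desc(q)
```

```text
pick 26 [ 460.424 -379.799   75.103] 3.171869920850315e-09 0.18585733361596177 [ 1.519  0.494 -1.011  2.194  0.945  0.346  1.032]
pick 27 [ 460.7   -379.899   75.249] 2.7313476469130754e-08 0.16205032582233048 [ 1.566  0.521 -1.068  2.204  1.049  0.357  0.945]
pick 28 [ 460.974 -379.999   75.401] 4.8650930001271844e-11 0.1485873677350751 [ 1.541  0.498 -1.025  2.216  1.055  0.309  0.933]
pick 29 [ 461.245 -380.097   75.557] 1.6815084770011292e-09 0.13763003997782527 [ 1.56   0.505 -1.041  2.227  1.13   0.298  0.867]
pick 30 [ 461.513 -380.195   75.719] 4.0348781800320515e-08 0.12878699195452117 [ 1.578  0.514 -1.057  2.238  1.212  0.289  0.795]
[(650, -200, 700), (620, -430, 480), (500, -400, 300)]
shift [0.011 0.203 0.234] turn -62 |d|/.05 6.2 -> P [ 650. -200.  700.] tilt 28.6 az -21.0 yz 0.432 yaz -49.5 q [-0.7   0.08  0.96  1.15 -0.    1.45 -0.57]
shift [-0.228  0.045  0.219] turn -62 |d|/.05 6.4 -> P [ 620. -430.  480.] tilt 28.6 az -21.0 yz 0.385 yaz 19.2 q [-0.17  0.21  0.91  1.51 -0.37  1.05  1.07]
shift [ 0.103 -0.165  0.099] turn -54 |d|/.05 4.4 -> P [ 500. -400.  300.] til
[... 1481 characters left out ...]
z -0.005 yaz 69.5 q [-0.83 -0.5   1.18  2.11  0.63  0.79  1.29]
shift [0.043 0.    0.079] turn 0 |d|/.05 1.8 -> P [ 455.8 -374.5  206.4] tilt 28.7 az -21.2 yz -0.006 yaz 69.4 q [-0.95 -0.5   1.37  2.23  0.77  0.62  1.18]
shift [ 0.031 -0.003  0.07 ] turn 0 |d|/.05 1.5 -> P [ 433.7 -351.1  169.9] tilt 28.9 az -21.9 yz -0.011 yaz 69.3 q [-0.94 -0.5   1.37  2.33  0.89  0.54  1.05]
shift [ 0.014 -0.016  0.1  ] turn 0 |d|/.05 2.0 -> P [ 417.7 -334.7  146.7] tilt 29.3 az -22.9 yz -0.019 yaz 69.0 q [-0.94 -0.5   1.37  2.4   1.01  0.5   0.92]
shift [-0.015 -0.025  0.09 ] turn 0 |d|/.05 1.9 -> P [ 418.2 -335.7  146.1] tilt 29.6 az -23.9 yz -0.027 yaz 68.8 q [-0.94 -0.5   1.37  2.41  1.04  0.5   0.88]
```

Run:
```python
from feas import *
import workcell
q=workcell.sense()['q'];F=[461.,-380,76]
for w,t in zip([(650,-200,700),(600,-430,450),(461,-380,290),F],(2.5,0,0,0)): q=to(q,w,t)
np.save('qpick.npy',q)
print("lift");q=to(q,[461,-380,270]);
def rack(q,t,lab):
    c,s=np.cos(.2687),np.sin(.2687)
    for y,z in((-60,150),(-60,100),(80,100)):
        g=np.array([581.9-18*c-s*y,198-18*s+c*y,z]);P,M=FK(q);q=to(q,g+18.8*M[:,2])
a=q
for push in ([(500,-300,600),(300,500,700),(250,600,850),(200,700,1000),(200,800,1100)],[(500,-300,600),(400,500,700),(350,600,850),(300,700,1000),(300,800,1100)]):
    q=a;print(push)
    for w in push:q=to(q,w)
```

```text
shift [0.011 0.203 0.234] turn 2.5 |d|/.05 6.2 -> P [ 650. -200.  700.] tilt 28.6 az -21.0 yz 0.000 yaz -111.0 q [-0.78  0.08  1.07  1.15 -0.03  1.45 -1.67]
shift [-0.088  0.233  0.237] turn 0 |d|/.05 6.9 -> P [ 600. -430.  450.] tilt 28.6 az -21.0 yz 0.000 yaz -111.0 q [-0.3   0.21  1.09  1.6  -0.43  1.   -1.06]
shift [-0.206  0.003  0.07 ] turn 0 |d|/.05 4.4 -> P [ 461. -380.  290.] tilt 28.6 az -21.0 yz 0.000 yaz -111.0 q [-0.38 -0.13  1.    2.1  -0.04  0.63 -1.27]
shift [-0.102 -0.     0.188] turn 0 |d|/.05 4.3 -> P [ 461. -380.   76.] tilt 28.6 az -21.0 yz 0.000 yaz -111.0 q [ 0.68  0.3  -0.01  2.27 -1.02  0.17 -0.29]
lift
shift [ 0.093  0.    -0.17 ] turn 0 |d|/.05 3.9 -> P [ 461. -380.  270.] tilt 28.6 az -21.0 yz 0.000 yaz -111.0 q [ 0.33 -0.01  0.34  2.11 -0.26  0.58 -1.08]
[(500, -300, 600), (300, 500, 700), (250, 600, 850), (200, 700, 1000), (200, 800, 1100)]
shift [ 0.165 -0.088 -0.286] turn 0 |d|/.05 6.8 -> P [ 500. -300.  600.] tilt 28.6 az -21.0 yz 0.000 yaz -111.0 q [ 0.28 -0.15  0.14  1.54 -0.01  1.26 -1.51]
shift [-0.367 -0.675 -0.315] turn 0 |d|/.05 16.6 -> P [270.
[... 751 characters left out ...]
.0 yz 0.000 yaz -111.0 q [ 0.28 -0.15  0.14  1.54 -0.01  1.26 -1.51]
shift [-0.285 -0.711 -0.27 ] turn 0 |d|/.05 16.2 -> P [340.5 358.4 687.5] tilt 29.0 az -14.4 yz -0.049 yaz -109.4 q [ 0.82 -0.5  -1.23  1.23 -0.15  1.68 -2.43]
shift [ 0.011 -0.239 -0.167] turn 0 |d|/.05 5.8 -> P [291.7 388.3 816.9] tilt 29.7 az -5.0 yz -0.119 yaz -107.2 q [ 1.02 -0.5  -1.23  0.84 -0.31  1.94 -2.38]
shift [-0.003 -0.32  -0.168] turn 0 |d|/.05 7.2 -> P [272.7 435.7 894. ] tilt 33.5 az 7.7 yz -0.231 yaz -103.4 q [ 1.25 -0.5  -1.23  0.54 -0.56  2.05 -2.4 ]
shift [ 0.011 -0.399 -0.13 ] turn 0 |d|/.05 8.4 -> P [292.  517.5 948.9] tilt 40.5 az 20.3 yz -0.371 yaz -97.6 q [ 1.6  -0.5  -1.23  0.21 -1.    2.05 -2.53]
```

Request:
drive_tool(motion=[[[0, 0.002, 0.029, 0.033, 0.5], [0, 0.003, 0.058, 0.067, 1], [0, 0.005, 0.087, 0.1, 1.5], [0, 0.006, 0.116, 0.134, 2], [0, 0.008, 0.145, 0.167, 2.5], [0, 0.009, 0.174, 0.2, 2.5], [0, 0.011, 0.203, 0.234, 2.5]]])

```text
clock: 5.4
position: [649.0, -201.8, 697.8]
ee_rot: [2.913, -0.537, 0.741]
force: [1.2, -0.2, 0.8]
grip_width: 94.1
gripper_force: 0.0
```

Request:
drive_tool(motion=[[[0, -0.013, 0.033, 0.034, 0], [0, -0.025, 0.067, 0.068, 0], [0, -0.038, 0.1, 0.102, 0], [0, -0.05, 0.133, 0.135, 0], [0, -0.063, 0.166, 0.169, 0], [0, -0.075, 0.2, 0.203, 0], [0, -0.088, 0.233, 0.237, 0]]])

```text
clock: 6.1
position: [599.7, -431.9, 446.8]
ee_rot: [2.913, -0.538, 0.741]
force: [1.5, 1.7, 0.3]
grip_width: 94.1
gripper_force: 0.0
```

```bash
python3 st.py; python3 go.py "[(461,-380,290),(461,-380,76)]"
```

```text
6.1 q [-0.332  0.236  1.145  1.602 -0.474  1.007 -1.016] p [ 599.72  -431.886  446.782] F [1.495 1.669 0.278] 94.14816233268742
[[ 0.821 -0.357  0.446]
 [-0.314 -0.934 -0.169]
 [ 0.477 -0.001 -0.879]] tilt 28.519525666714618 az -20.786065629185458 grip [ 591.328 -428.701  463.301]
[ 461. -380.  290.] shift [-0.205   0.0012  0.067 ] n 4.313518697812657 err [ 0.0002 -0.0003 -0.0001] q [-0.3972 -0.132   1.0157  2.1025 -0.0338  0.6284 -1.2712]
[ 461. -380.   76.] shift [-0.3072  0.0014  0.2551] n 7.985356663825734 err [ 0.0016 -0.0002  0.0043] q [ 0.6679  0.3035  0.0029  2.2698 -1.02    0.1716 -0.2875]
```

Request:
drive_tool(motion=[[[0, -0.041, 0, 0.013, 0], [0, -0.082, 0, 0.027, 0], [0, -0.123, 0.001, 0.04, 0], [0, -0.164, 0.001, 0.054, 0], [0, -0.205, 0.001, 0.067, 0], [0, -0.205, 0.001, 0.067, 0]]])

```text
clock: 6.7
position: [457.2, -376.4, 287.3]
ee_rot: [2.918, -0.54, 0.736]
force: [-0.1, 0.3, 1.3]
grip_width: 93.9
gripper_force: 0.0
```

Request:
drive_tool(motion=[[[0, -0.019, 0, 0.035, 0], [0, -0.038, 0, 0.07, 0], [0, -0.057, 0, 0.105, 0], [0, -0.076, 0, 0.141, 0], [0, -0.076, 0, 0.141, 0]]])

```text
clock: 7.2
position: [467.7, -368.7, 180.1]
ee_rot: [2.922, -0.52, 0.747]
force: [0.9, 0.9, 1.0]
grip_width: 94.3
gripper_force: 0.0
```

```bash
python3 st.py
cat > crop.py <<'E'
from h import *
def crop(im,x0,y0,x1,y1,k,step=10):
    c=cv2.resize(im[y0:y1,x0:x1],None,fx=k,fy=k,interpolation=cv2.INTER_CUBIC)
    for x in range(-(-x0//step)*step,x1,step):
        cv2.line(c,(int((x-x0+.5)*k),0),(int((x-x0+.5)*k),5),(0,0,255),1);cv2.putText(c,str(x),(int((x-x0+.5)*k)-10,16),0,.35,(0,0,255),1)
    for y in range(-(-y0//step)*step,y1,step):
        cv2.line(c,(0,int((y-y0+.5)*k)),(5,int((y-y0+.5)*k)),(0,0,255),1);cv2.putText(c,str(y),(6,int((y-y0+.5)*k)+4),0,.35,(0,0,255),1)
    return c
def dot(c,x0,y0,k,uv,col):
    for u,v in np.atleast_2d(uv): cv2.circle(c,(int((u-x0+.5)*k),int((v-y0+.5)*k)),3,col,-1)
E
python3 - <<'E'
from crop import *
s=capture("scene")[:,:,::-1].copy();t=capture("top")[:,:,::-1].copy()
S=sense();M=R.from_rotvec(S['ee_rot']).as_matrix();g=S['position']-18.8*M[:,2]
pts=[S['position']+M@[0,47,0],S['position']+M@[0,-47,0],g]
a=crop(s,335,140,400,240,6);b=crop(t,365,225,425,285,6.5)
dot(a,335,140,6,proj("scene",pts),(0,255,0));dot(b,365,225,6.5,proj("top",pts),(0,255,0))
hp=pose(455.5,-378,-.35,[(0,0,79),(0,13,106),(0,-13,106),(18,0,232)])
dot(a,335,140,6,proj("scene",hp),(255,0,255));dot(b,365,225,6.5,proj("top",hp),(255,0,255))
m=np.zeros((600,800,3),np.uint8);m[:a.shape[0],:a.shape[1]]=a;m[:b.shape[0],400:400+b.shape[1]]=b
cv2.imwrite("pics/pre.png",m)
E
```

```text
7.2 q [-0.299  0.185  1.07   2.237 -0.828  0.473 -0.513] p [ 467.707 -368.693  180.056] F [0.902 0.937 0.983] 94.26316962322946
[[ 0.823 -0.344  0.452]
 [-0.304 -0.939 -0.16 ]
 [ 0.479 -0.006 -0.878]] tilt 28.64033007047383 az -19.525672928477068 grip [ 459.214 -365.682  196.556]
```

View pics/pre.png

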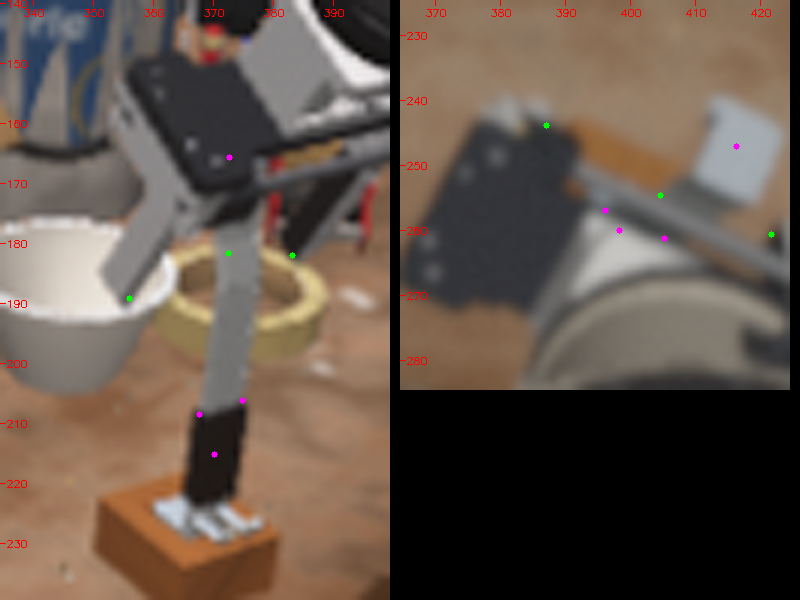

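```bash
python3 go.py "[(461,-380,140),(461,-380,76)]"
```

```text
[ 461. -380.  140.] shift [-0.0179  0.0116  0.0335] n 0.7947765151023676 err [-0.      0.0002  0.0006] q [-0.046   0.2489  0.8332  2.2568 -1.02    0.4285 -0.311 ]
[ 461. -380.   76.] shift [-0.0484  0.0119  0.0898] n 2.054248530430492 err [ 0.0005 -0.0001  0.0015] q [ 0.6678  0.3054  0.0105  2.2654 -1.02    0.1869 -0.2763]
```

Request:
drive_tool(motion=[[[0, -0.018, 0.012, 0.034, 0], [0, -0.018, 0.012, 0.034, 0], [0, -0.018, 0.012, 0.034, 0], [0, -0.018, 0.012, 0.034, 0], [0, -0.027, 0.012, 0.05, 0], [0, -0.036, 0.012, 0.067, 0], [0, -0.048, 0.012, 0.09, 0], [0, -0.048, 0.012, 0.09, 0]]])

```text
clock: 8.1
position: [463.3, -381.5, 93.4]
ee_rot: [2.921, -0.518, 0.737]
force: [0.4, -1.1, -1.4]
grip_width: 93.8
gripper_force: 0.0
```

```bash
python3 st.py; python3 go.py "[(461,-380,76)]"
```

```text
8.1 q [ 0.481  0.278  0.221  2.26  -1.016  0.252 -0.293] p [ 463.349 -381.513   93.426] F [ 0.386 -1.083 -1.437] 93.78565353021493
[[ 0.827 -0.344  0.445]
 [-0.303 -0.939 -0.163]
 [ 0.474 -0.    -0.88 ]] tilt 28.300361010808185 az -20.058091959529282 grip [ 454.977 -378.456  109.979]
[ 461. -380.   76.] shift [-0.0107 -0.0006  0.0141] n 0.3529656460424727 err [ 0.0001 -0.      0.0002] q [ 0.6538  0.3048  0.0237  2.2661 -1.02    0.1868 -0.2734]
```

Request:
drive_tool(motion=[[[0, -0.011, -0.001, 0.014, 0], [0, -0.011, -0.001, 0.014, 0], [0, -0.011, -0.001, 0.014, 0], [0.6, -0.011, -0.001, 0.014, 0], [1, -0.011, -0.001, 0.014, 0], [1, -0.011, -0.001, 0.014, 0], [1, -0.011, -0.001, 0.014, 0], [1, -0.011, -0.001, 0.014, 0]]], newtons=40)

```text
clock: 8.9
position: [458.9, -379.7, 74.2]
ee_rot: [2.922, -0.52, 0.732]
force: [-0.7, -0.2, 0.6]
grip_width: 57.2
gripper_force: 0.0
```

```bash
python3 st.py
```

```text
8.9 q [ 0.66   0.306  0.019  2.268 -1.019  0.185 -0.273] p [ 458.85  -379.703   74.182] F [-0.697 -0.227  0.557] 57.208967943824405
[[ 0.828 -0.345  0.443]
 [-0.304 -0.939 -0.162]
 [ 0.472 -0.001 -0.882]] tilt 28.13279686630319 az -20.063870244747623 grip [ 450.524 -376.661   90.761]
```

Request:
drive_tool(motion=[[[1, 0.002, 0, 0.001, 0], [1, 0.002, 0, 0.001, 0], [1, 0.002, 0, 0.001, 0], [1, 0.002, 0, 0.001, 0], [1, 0.002, 0, 0.001, 0], [1, 0.002, 0, 0.001, 0], [1, 0.002, 0, 0.001, 0]]])

```text
clock: 9.6
position: [460.6, -380.7, 74.1]
ee_rot: [2.922, -0.521, 0.732]
force: [0.7, -0.2, -1.3]
grip_width: 25.8
gripper_force: 40.0
```

```bash
python3 st.py
```

```text
9.6 q [ 0.655  0.309  0.023  2.265 -1.016  0.186 -0.278] p [ 460.634 -380.699   74.073] F [ 0.725 -0.238 -1.255] 25.82492946103103
[[ 0.828 -0.345  0.443]
 [-0.305 -0.939 -0.162]
 [ 0.471 -0.001 -0.882]] tilt 28.12329235139616 az -20.08546197060225 grip [ 452.311 -377.656   90.653]
```

Request:
drive_tool(motion=[[[1, 0.007, 0, -0.013, 0], [1, 0.014, 0, -0.026, 0], [1, 0.024, 0, -0.044, 0], [1, 0.038, 0, -0.071, 0], [1, 0.057, 0, -0.106, 0], [1, 0.075, 0, -0.141, 0], [1, 0.094, 0, -0.176, 0], [1, 0.094, 0, -0.176, 0]]])

```text
clock: 10.4
position: [462.3, -382.2, 279.4]
ee_rot: [2.918, -0.519, 0.743]
force: [0.4, -0.1, -0.6]
grip_width: 25.6
gripper_force: 40.0
```

```bash
python3 st.py
python3 - <<'E'
from crop import *
t=capture("scene")[:,:,::-1].copy();cv2.imwrite("scene2.png",t)
a=crop(t,300,60,430,250,3.1);
cv2.imwrite("pics/lift.png",a)
E
```

```text
10.4 q [ 0.204 -0.022  0.472  2.093 -0.253  0.608 -1.07 ] p [ 462.31  -382.182  279.419] F [ 0.411 -0.077 -0.615] 25.60121892415463
[[ 0.824 -0.345  0.449]
 [-0.303 -0.939 -0.165]
 [ 0.478  0.    -0.878]] tilt 28.569329471522504 az -20.18350816950387 grip [ 453.872 -379.08   295.93 ]
```

View pics/lift.png

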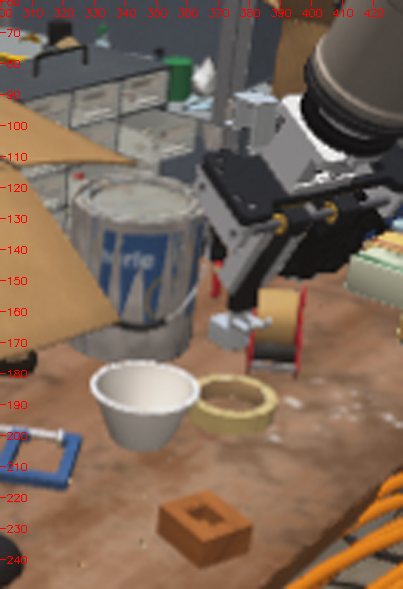

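```bash
cat > ret.py <<'E'
from feas import *
import workcell,io,contextlib
q0=workcell.sense()['q']
def tq(q,P,turn=0,n=None):
    P0,M=FK(q);d=M.T@(np.array(P,float)-P0)/1000;n=n or max(1,int(np.ceil(np.linalg.norm(d)/.05)))
    return simcall(q,[np.r_[d*k/n,turn*k/n] for k in range(1,n+1)])
E
python3 - <<'E'
from ret import *
import time
t0=time.time()
qa=tq(q0,(480,-150,650));print(rep(qa))
for b,r,z in((45,480,750),(70,480,750),(90,450,750)):
    q1=tq(tq(qa,(450,100,700)),(r*np.cos(np.radians(b)),r*np.sin(np.radians(b)),z));print(b,rep(q1))
    for E in(20,60,100):
        q=q1
        u=np.array([np.cos(np.radians(b))*np.cos(np.radians(E)),np.sin(np.radians(b))*np.cos(np.radians(E)),np.sin(np.radians(E))])
        for k in range(3): q=tq(q,FK(q)[0]+u*250);print("   E",E,rep(q)," zxy",FK(q)[1][:2,2])
print(time.time()-t0)
E
```

```text
P [ 480. -150.  650.] tilt 28.4 az -20.1 yz -0.001 yaz -110.1 q [ 0.16 -0.26 -0.05  1.52  0.1   1.4  -1.81]
45 P [326.7 300.1 734. ] tilt 28.6 az -18.3 yz -0.013 yaz -109.6 q [ 0.31 -0.18 -1.23  1.16  0.31  1.86 -2.73]
   E 20 P [489.5 456.2 799.6] tilt 28.9 az -17.4 yz -0.019 yaz -109.4 q [-1.41  0.53  1.15  0.44 -0.18  2.05 -2.45]  zxy [ 0.462 -0.145]
   E 20 P [587.1 525.9 752.2] tilt 31.1 az -12.7 yz -0.057 yaz -108.2 q [-1.15  0.72  1.22  0.21 -0.49  2.01 -2.47]  zxy [ 0.504 -0.114]
   E 20 P [664.4 576.2 699.6] tilt 33.9 az -7.6 yz -0.104 yaz -106.5 q [-1.1   0.8   1.22  0.21 -0.55  1.85 -2.49]  zxy [ 0.553 -0.073]
   E 60 P [419.6 359.1 860.8] tilt 30.4 az -14.9 yz -0.039 yaz -108.8 q [-1.75  0.36  1.37  0.6  -0.01  2.05 -2.38]  zxy [ 0.489 -0.13 ]
   E 60 P [483.8 374.8 890.5] tilt 34.3 az -9.7 yz -0.087 yaz -107.0 q [-1.41  0.44  1.27  0.38 -0.19  2.05 -2.32]  zxy [ 0.555 -0.095]
   E 60 P [520.3 381.4 913.6] tilt 37.9 az -5.9 yz -0.127 yaz -105.4 q [-1.21  0.48  1.22  0.21 -0.3   2.05 -2.31]  zxy [ 0.611 -0.064]
   E 100 P [317.  246.3 884.7] tilt 30.8 az -15.3 yz -0.036 ya
[... 2327 characters left out ...]
059]
   E 60 P [196.2 418.1 870.5] tilt 33.5 az 1.1 yz -0.156 yaz -102.8 q [ 0.91 -0.5  -1.23  0.67 -0.29  2.05 -2.46]  zxy [0.551 0.01 ]
   E 60 P [226.7 444.3 915.1] tilt 37.6 az 7.2 yz -0.223 yaz -100.1 q [ 1.13 -0.5  -1.23  0.5  -0.46  2.05 -2.42]  zxy [0.606 0.076]
   E 100 P [170.9 304.5 838.5] tilt 31.1 az -9.9 yz -0.063 yaz -105.9 q [ 0.56 -0.5  -0.98  0.92 -0.11  2.05 -2.4 ]  zxy [ 0.508 -0.089]
   E 100 P [231.2 232.5 917.2] tilt 35.3 az -5.9 yz -0.104 yaz -104.4 q [ 0.68 -0.42 -0.87  0.77 -0.14  2.05 -2.2 ]  zxy [ 0.574 -0.06 ]
   E 100 P [277.6 163.6 983.7] tilt 40.0 az -3.7 yz -0.135 yaz -103.1 q [ 0.82 -0.32 -0.83  0.6  -0.17  2.05 -2.05]  zxy [ 0.641 -0.041]
11.828872919082642
```

Run:
```python
from crop import *
rk=(581.9,197.96,.2687)
im=cv2.imread("scene_raw.png");x0,y0,k=95,200,7;c=crop(im,x0,y0,x0+112,y0+84,k)
def ln(P,col):
    uv=proj("scene",pose(*rk,P)); uv=[(int((u-x0+.5)*k),int((v-y0+.5)*k)) for u,v in uv]
    for a,b in zip(uv,uv[1:]): cv2.line(c,a,b,col,1)
ln([(0,-111,235),(0,111,235)],(0,0,255))
for y in range(-40,101,20):
    ln([(-8,y,255),(-8,y,271)],(0,255,0)); uv=proj("scene",pose(*rk,[(-8,y,255)]))[0];cv2.putText(c,str(y),(int((uv[0]-x0)*k),int((uv[1]-y0)*k)-20),0,.35,(255,255,0),1)
    ln([(0,y,225),(0,y,245)],(255,0,255))
ln([(-8,-40,255),(-8,100,255)],(0,255,0));ln([(-8,-40,271),(-8,100,271)],(0,255,0))
cv2.imwrite("pics/model.png",c)
```

```text
(no output)
```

View pics/model.png

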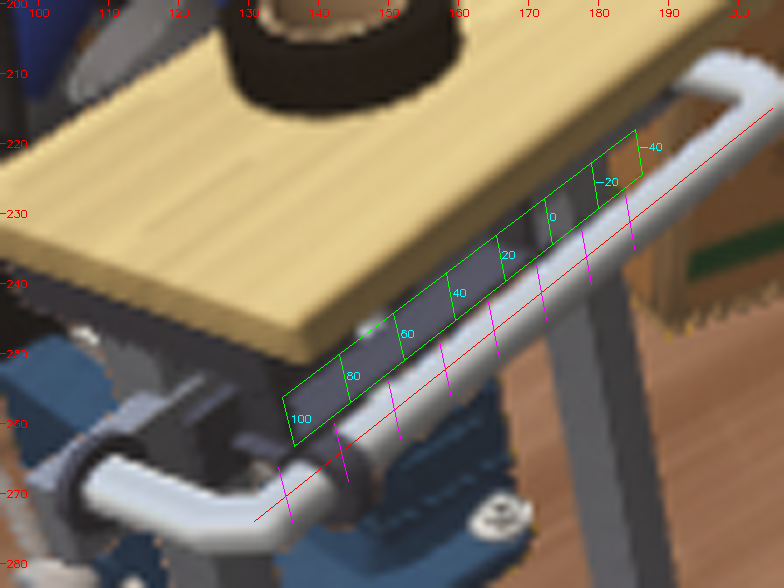

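Request:
drive_tool(motion=[[[1, 0.013, -0.022, -0.039, 0], [1, 0.026, -0.044, -0.077, 0], [1, 0.039, -0.065, -0.116, 0], [1, 0.053, -0.087, -0.154, 0], [1, 0.066, -0.109, -0.193, 0], [1, 0.079, -0.131, -0.231, 0], [1, 0.092, -0.152, -0.27, 0], [1, 0.105, -0.174, -0.308, 0]]])

```text
clock: 11.25
position: [471.0, -198.3, 594.8]
ee_rot: [2.924, -0.519, 0.729]
force: [0.7, -0.4, -1.7]
grip_width: 25.4
gripper_force: 40.0
```

Request:
drive_tool(motion=[[[1, -0.008, -0.039, -0.021, 0], [1, -0.017, -0.079, -0.042, 0], [1, -0.026, -0.118, -0.063, 0], [1, -0.034, -0.157, -0.083, 0], [1, -0.043, -0.196, -0.104, 0], [1, -0.051, -0.236, -0.125, 0], [1, -0.06, -0.275, -0.146, 0], [1, -0.06, -0.275, -0.146, 0]]])

```text
clock: 12.05
position: [451.6, 106.3, 695.0]
ee_rot: [2.928, -0.508, 0.73]
force: [0.1, -0.4, -1.7]
grip_width: 25.7
gripper_force: 40.0
```

```bash
python3 st.py
python3 - <<'E'
from ret import *
q=q0;print(rep(q))
for E in (15,25):
  q=q0
  for P in((225,275,725),(0,450,750)): q=to(q,P)
  for k in range(3):
    q=to(q,FK(q)[0]+250*np.array([0,np.cos(np.radians(E)),np.sin(np.radians(E))]),n=5)
  y=FK(q)[1][2];print("lev",np.degrees(np.arctan2(y[1],y[0])))
E
```

```text
12.05 q [ 0.043 -0.226 -0.509  1.373  0.24   1.621 -2.334] p [451.609 106.303 695.007] F [ 0.12  -0.439 -1.677] 25.720542324480938
[[ 0.831 -0.337  0.442]
 [-0.298 -0.942 -0.157]
 [ 0.469 -0.001 -0.883]] tilt 27.995308180398055 az -19.570522050676953 grip [443.295 109.259 711.607]
P [451.6 106.3 695. ] tilt 28.0 az -19.6 yz -0.001 yaz -109.7 q [ 0.04 -0.23 -0.51  1.37  0.24  1.62 -2.33]
shift [-0.225 -0.083 -0.153] turn 0 |d|/.05 5.7 -> P [225. 275. 725.] tilt 28.0 az -19.6 yz -0.001 yaz -109.7 q [ 0.06 -0.35 -0.96  1.26  0.19  1.91 -2.73]
shift [-0.227 -0.089 -0.149] turn 0 |d|/.05 5.7 -> P [ 95.8 377.6 749.9] tilt 27.4 az -15.8 yz -0.012 yaz -107.2 q [ 0.42 -0.5  -1.23  1.04 -0.05  2.05 -2.73]
shift [-0.035 -0.232 -0.088] turn 0 |d|/.05 5.0 -> P [118.3 403.7 780. ] tilt 26.5 az -6.2 yz -0.079 yaz -105.3 q [ 0.56 -0.5  -1.23  0.94 -0.15  2.04 -2.66]
shift [-0.037 -0.237 -0.07 ] turn 0 |d|/.05 5.0 -> P [133.4 428.9 812.4] tilt 26.5 az 4.1 yz -0.148 yaz -103.4 q [ 0.7  -0.5  -1.23  0.82 -0.28  2.05 -2.61]
shift [-0.038 -0.242 -0.05 ] turn 0 |d|/.05 5.0 -> P [145.7 456.7 840. ] tilt 27
[... 211 characters left out ...]
q [ 0.06 -0.35 -0.96  1.26  0.19  1.91 -2.73]
shift [-0.227 -0.089 -0.149] turn 0 |d|/.05 5.7 -> P [ 95.8 377.6 749.9] tilt 27.4 az -15.8 yz -0.012 yaz -107.2 q [ 0.42 -0.5  -1.23  1.04 -0.05  2.05 -2.73]
shift [-0.012 -0.218 -0.122] turn 0 |d|/.05 5.0 -> P [126.2 403.7 792.5] tilt 27.2 az -5.5 yz -0.085 yaz -105.1 q [ 0.6  -0.5  -1.23  0.9  -0.16  2.05 -2.63]
shift [-0.014 -0.227 -0.104] turn 0 |d|/.05 5.0 -> P [148.4 430.9 828.9] tilt 28.1 az 4.9 yz -0.161 yaz -102.9 q [ 0.76 -0.5  -1.23  0.78 -0.3   2.05 -2.57]
shift [-0.014 -0.235 -0.084] turn 0 |d|/.05 5.0 -> P [165.4 460.8 862.9] tilt 30.2 az 14.7 yz -0.240 yaz -100.5 q [ 0.92 -0.5  -1.23  0.65 -0.45  2.05 -2.55]
lev -28.56233726898104
```

Request:
drive_tool(motion=[[[1, -0.038, -0.014, -0.026, -3], [1, -0.075, -0.028, -0.051, -6], [1, -0.113, -0.042, -0.077, -10], [1, -0.15, -0.055, -0.102, -14], [1, -0.188, -0.069, -0.128, -16], [1, -0.225, -0.083, -0.153, -16]]])

```text
clock: 12.65
position: [225.0, 272.8, 723.4]
ee_rot: [2.908, -0.101, 0.689]
force: [0.3, 1.7, -1.6]
grip_width: 25.5
gripper_force: 40.0
```

```bash
python3 st.py
python3 - <<'E'
from ret import *
q=q0
q=to(q,(0,450,750),-12)
for k in range(3):
    q=to(q,FK(q)[0]+250*np.array([0,np.cos(np.radians(18)),np.sin(np.radians(18))]),n=5)
    y=FK(q)[1][2];print("lev",np.degrees(np.arctan2(y[1],y[0])))
E
```

```text
12.65 q [-0.043 -0.314 -0.932  1.27   0.236  1.926 -2.509] p [224.956 272.751 723.381] F [ 0.277  1.65  -1.642] 25.49089092327299
[[ 0.892 -0.1    0.441]
 [-0.03  -0.986 -0.162]
 [ 0.451  0.131 -0.883]] tilt 28.000353940646995 az -20.177392899984792 grip [216.671 275.795 739.98 ]
shift [-0.194 -0.149 -0.151] turn -12 |d|/.05 5.8 -> P [ 36.7 368.7 718.3] tilt 27.3 az -15.8 yz 0.189 yaz -83.9 q [ 0.2  -0.5  -1.23  1.13 -0.01  2.05 -2.45]
shift [ 0.074 -0.217 -0.098] turn 0 |d|/.05 5.0 -> P [ 77.5 399.5 762.8] tilt 26.1 az -6.6 yz 0.122 yaz -82.1 q [ 0.42 -0.5  -1.23  0.99 -0.11  2.05 -2.31]
lev 16.10648357101729
shift [ 0.075 -0.224 -0.081] turn 0 |d|/.05 5.0 -> P [106.3 426.9 800.8] tilt 26.0 az 3.7 yz 0.052 yaz -80.1 q [ 0.61 -0.5  -1.23  0.86 -0.24  2.05 -2.22]
lev 6.809910080559082
shift [ 0.076 -0.23  -0.063] turn 0 |d|/.05 5.0 -> P [127.4 455.4 832.6] tilt 27.0 az 14.3 yz -0.021 yaz -78.1 q [ 0.77 -0.5  -1.23  0.75 -0.39  2.05 -2.17]
lev -2.6165677089506167
```

Request:
drive_tool(motion=[[[1, -0.028, -0.029, -0.025, -3], [1, -0.056, -0.058, -0.05, -6], [1, -0.084, -0.087, -0.074, -9], [1, -0.112, -0.116, -0.099, -12], [1, -0.14, -0.145, -0.124, -12]]])

```text
clock: 13.15
position: [106.5, 370.0, 745.7]
ee_rot: [2.88, 0.205, 0.65]
force: [-45.5, 19.8, -27.0]
grip_width: 26.0
gripper_force: 40.0
```

Request:
drive_tool(motion=[[[1, 0.015, -0.044, -0.02, 0], [1, 0.03, -0.087, -0.04, 0], [1, 0.045, -0.13, -0.06, 0], [1, 0.06, -0.174, -0.08, 0], [1, 0.075, -0.217, -0.1, 0]]])

```text
clock: 13.65
position: [121.9, 383.7, 770.2]
ee_rot: [2.921, 0.222, 0.673]
force: [-0.1, -0.1, -0.4]
grip_width: 25.6
gripper_force: 40.0
```

```bash
python3 st.py
python3 - <<'E'
from ret import *
q=q0
for k in range(2):
    q=to(q,FK(q)[0]+250*np.array([0,np.cos(np.radians(20)),np.sin(np.radians(20))]),n=5)
    y=FK(q)[1][2];print("lev",np.degrees(np.arctan2(y[1],y[0])))
E
```

```text
13.65 q [ 0.516 -0.495 -1.226  0.98  -0.094  2.048 -2.21 ] p [121.857 383.693 770.176] F [-0.053 -0.06  -0.376] 25.578634387742706
[[ 0.889  0.113  0.443]
 [ 0.173 -0.98  -0.099]
 [ 0.423  0.165 -0.891]] tilt 27.00858662170542 az -12.58975134234908 grip [113.525 385.554 786.925]
shift [ 0.077 -0.216 -0.099] turn 0 |d|/.05 5.0 -> P [140.5 412.3 803.9] tilt 27.0 az -2.3 yz 0.095 yaz -81.5 q [ 0.67 -0.5  -1.23  0.86 -0.22  2.05 -2.15]
lev 12.153253328857929
shift [ 0.079 -0.223 -0.081] turn 0 |d|/.05 5.0 -> P [154.7 439.7 834.8] tilt 27.9 az 8.1 yz 0.024 yaz -79.4 q [ 0.81 -0.5  -1.23  0.75 -0.35  2.05 -2.11]
lev 2.915889994341713
```

Run:
```python
from ret import *
for E in(15,25):
  q=q0
  for k in range(2):
    q=to(q,FK(q)[0]+350*np.array([-.1,np.cos(np.radians(E)),np.sin(np.radians(E))]),n=7)
    y=FK(q)[1][2];print("lev",np.degrees(np.arctan2(y[1],y[0])))
```

```text
shift [ 0.066 -0.32  -0.13 ] turn 0 |d|/.05 7.0 -> P [120.5 422.4 804.2] tilt 26.5 az 1.7 yz 0.066 yaz -80.7 q [ 0.64 -0.5  -1.23  0.85 -0.23  2.05 -2.19]
lev 8.481402779885787
shift [ 0.068 -0.333 -0.092] turn 0 |d|/.05 7.0 -> P [120.9 461.  839.7] tilt 27.7 az 16.4 yz -0.037 yaz -77.7 q [ 0.77 -0.5  -1.23  0.73 -0.4   2.05 -2.19]
lev -4.549410653244837
shift [ 0.086 -0.29  -0.179] turn 0 |d|/.05 7.0 -> P [130.7 423.8 816. ] tilt 27.7 az 2.4 yz 0.064 yaz -80.5 q [ 0.68 -0.5  -1.23  0.82 -0.24  2.05 -2.16]
lev 7.9144653990201235
shift [ 0.093 -0.308 -0.141] turn 0 |d|/.05 7.0 -> P [137.8 465.3 860.9] tilt 30.2 az 16.7 yz -0.040 yaz -77.3 q [ 0.84 -0.5  -1.23  0.66 -0.43  2.05 -2.15]
lev -4.5729627106100015
```

Request:
drive_tool(motion=[[[1, 0.01, -0.044, -0.021, 0], [1, 0.02, -0.088, -0.042, 0], [1, 0.03, -0.132, -0.063, 0], [1, 0.041, -0.177, -0.083, 0], [1, 0.051, -0.222, -0.104, 0], [1, 0.061, -0.266, -0.124, 0], [1, 0.072, -0.31, -0.145, 0]]])

```text
clock: 14.35
position: [124.6, 399.0, 788.5]
ee_rot: [2.964, 0.242, 0.697]
force: [-1.3, -0.1, -1.2]
grip_width: 25.8
gripper_force: 40.0
```

```bash
python3 st.py
python3 - <<'E'
from ret import *
for d in(300,350):
    q=to(q0,FK(q0)[0]+d*np.array([-.1,np.cos(np.radians(18)),np.sin(np.radians(18))]),n=7)
    y=FK(q)[1][2];print("lev",np.degrees(np.arctan2(y[1],y[0])))
E
```

```text
14.35 q [ 0.572 -0.495 -1.226  0.919 -0.15   2.048 -2.193] p [124.553 398.951 788.51 ] F [-1.251 -0.083 -1.216] 25.784781594532305
[[ 0.883  0.134  0.449]
 [ 0.174 -0.984 -0.048]
 [ 0.435  0.121 -0.892]] tilt 26.859559206694232 az -6.153691923985095 grip [116.108 399.861 805.281]
shift [ 0.063 -0.274 -0.11 ] turn 0 |d|/.05 6.0 -> P [125.8 434.2 820.3] tilt 27.3 az 6.4 yz 0.035 yaz -79.8 q [ 0.69 -0.5  -1.23  0.8  -0.28  2.05 -2.17]
lev 4.328001050806286
shift [ 0.074 -0.319 -0.128] turn 0 |d|/.05 7.0 -> P [126.2 439.9 825.9] tilt 27.5 az 8.5 yz 0.020 yaz -79.3 q [ 0.71 -0.5  -1.23  0.78 -0.31  2.05 -2.17]
lev 2.439066185303823
```

Request:
drive_tool(motion=[[[1, 0.011, -0.045, -0.018, 0], [1, 0.022, -0.09, -0.036, 0], [1, 0.033, -0.136, -0.055, 0], [1, 0.044, -0.182, -0.073, 0], [1, 0.055, -0.228, -0.091, 0], [1, 0.066, -0.273, -0.11, 0], [1, 0.074, -0.319, -0.128, 0], [1, 0.085, -0.365, -0.146, 0]]])

```text
clock: 15.15
position: [128.5, 414.8, 806.9]
ee_rot: [3.007, 0.264, 0.723]
force: [-0.8, -1.2, -1.7]
grip_width: 25.7
gripper_force: 40.0
```

Request:
drive_tool(motion=[[[1, 0.011, -0.045, -0.018, 0], [1, 0.022, -0.09, -0.036, 0], [1, 0.033, -0.136, -0.055, 0], [1, 0.044, -0.182, -0.073, 0], [1, 0.055, -0.228, -0.091, 0], [1, 0.066, -0.273, -0.11, 0], [1, 0.074, -0.319, -0.128, 0], [1, 0.085, -0.365, -0.146, 0]]])

```text
clock: 15.95
position: [129.8, 431.6, 825.4]
ee_rot: [-3.025, -0.285, -0.747]
force: [0.1, -0.4, -2.0]
grip_width: 25.6
gripper_force: 40.0
```

```bash
python3 st.py
python3 - <<'E'
from ret import *
y=FK(q0)[1][2];print("lev",np.degrees(np.arctan2(y[1],y[0])))
E
```

```text
15.95 q [ 0.696 -0.495 -1.225  0.794 -0.283  2.048 -2.167] p [129.797 431.567 825.361] F [ 0.137 -0.377 -2.002] 25.612845379589896
[[ 0.869  0.18   0.461]
 [ 0.173 -0.983  0.056]
 [ 0.463  0.031 -0.886]] tilt 27.642548109943604 az 6.955527312155728 grip [121.139 430.51  842.015]
lev 3.829081259930598
```

Request:
drive_tool(motion=[[[1, 0.011, -0.046, -0.016, 0], [1, 0.022, -0.092, -0.032, 0], [1, 0.033, -0.139, -0.047, 0], [1, 0.044, -0.185, -0.063, 0], [1, 0.055, -0.231, -0.079, 0], [1, 0.066, -0.277, -0.095, 0], [1, 0.074, -0.323, -0.11, 0], [1, 0.085, -0.37, -0.126, 0]]])

```text
clock: 16.75
position: [130.4, 449.3, 843.9]
ee_rot: [-2.967, -0.3, -0.754]
force: [-0.3, -0.2, -1.7]
grip_width: 25.3
gripper_force: 40.0
```

Request:
drive_tool(motion=[[[1, 0.011, -0.046, -0.014, 0], [1, 0.022, -0.092, -0.028, 0], [1, 0.033, -0.139, -0.042, 0]]])

```text
clock: 17.05
position: [128.5, 467.1, 861.2]
ee_rot: [-2.911, -0.313, -0.76]
force: [-0.6, -0.2, -1.5]
grip_width: 25.5
gripper_force: 40.0
```

```bash
python3 st.py
python3 - <<'E'
from ret import *
y=FK(q0)[1][2];print("lev",np.degrees(np.arctan2(y[1],y[0])))
rk=np.array([581.9,197.96]);c,s=np.cos(.2687),np.sin(.2687);ex=np.array([c,s,0]);ey=np.array([-s,c,0]);o=np.array([581.9,197.96,0])
def tcp(x,y,dz): # hook at rack (x,y), dz above hanging: TCP = hook -12.3ex -144.9z
    return o+(x-12.3)*ex+y*ey+np.array([0,0,235+dz-144.9])
for way in([(300,300,700),(400,250,450)],[(350,350,650),(420,200,400)],[(300,150,600),(420,150,350)]):
    q=q0
    for w,t in zip(way,(-np.degrees(np.arctan2(y[1],y[0]))*-1,0)): q=to(q,w,t)
    for a in((-110,-57,30),(-50,-57,28),(0,-57,28),(0,-57,0),(0,60,0),(0,80,0)): q=to(q,tcp(*a))
E
```

```text
17.05 q [ 0.818 -0.495 -1.225  0.667 -0.435  2.048 -2.17 ] p [128.45  467.057 861.159] F [-0.604 -0.196 -1.507] 25.45889119818627
[[ 0.853  0.227  0.47 ]
 [ 0.169 -0.972  0.164]
 [ 0.494 -0.06  -0.868]] tilt 29.824397537692757 az 19.198047943042322 grip [119.62  463.982 877.469]
lev -6.935816449353794
shift [0.038 0.211 0.193] turn -6.935816449353794 |d|/.05 5.8 -> P [300. 300. 700.] tilt 29.8 az 19.2 yz 0.000 yaz -70.8 q [ 0.32 -0.5  -0.72  1.43 -0.28  1.55 -1.73]
shift [-0.057  0.08   0.256] turn 0 |d|/.05 5.5 -> P [400. 250. 450.] tilt 29.8 az 19.2 yz 0.000 yaz -70.8 q [ 0.23 -0.44 -0.7   1.98 -0.24  1.   -1.66]
shift [-0.139  0.158  0.301] turn 0 |d|/.05 7.3 -> P [479.1 110.5 120.1] tilt 29.8 az 19.2 yz 0.000 yaz -70.8 q [ 0.65  0.12 -1.03  2.44  0.76  0.16 -2.31]
shift [0.051 0.004 0.032] turn 0 |d|/.05 1.2 -> P [537.  126.5 118.1] tilt 29.8 az 19.2 yz 0.000 yaz -70.8 q [ 0.48  0.23 -0.89  2.33  0.95  0.23 -2.48]
shift [0.043 0.003 0.025] turn 0 |d|/.05 1.0 -> P [585.2 139.7 118.1] tilt 29.8 az 19.2 yz 0.000 yaz -70.8 q [ 0.42  0.31 -0.86  2.24  0.99  0.29 -2.49]
shift [-0.014 -
[... 2262 characters left out ...]
t 29.0 az 18.7 yz 0.003 yaz -70.9 q [ 0.31  0.19 -0.71  2.33  0.76  0.21 -2.31]
shift [0.044 0.003 0.024] turn 0 |d|/.05 1.0 -> P [585.2 139.7 118.1] tilt 29.0 az 18.7 yz 0.003 yaz -70.9 q [ 0.26  0.27 -0.68  2.23  0.8   0.25 -2.33]
shift [-0.014 -0.     0.025] turn 0 |d|/.05 0.6 -> P [585.2 139.7  90.1] tilt 29.0 az 18.7 yz 0.003 yaz -70.9 q [ 0.11  0.3  -0.52  2.26  0.99  0.19 -2.53]
shift [ 0.007 -0.117  0.003] turn 0 |d|/.05 2.3 -> P [554.1 252.5  90.1] tilt 29.0 az 18.7 yz 0.003 yaz -70.9 q [-0.61  0.28 -0.01  2.27  0.92  0.18 -2.73]
shift [ 0.001 -0.02   0.001] turn 0 |d|/.05 0.4 -> P [548.8 271.8  90.1] tilt 29.0 az 18.7 yz 0.003 yaz -70.9 q [-0.73  0.28  0.08  2.26  0.88  0.18 -2.73]
```

Request:
drive_tool(motion=[[[1, -0.004, 0.041, 0.029, -1], [1, -0.008, 0.082, 0.057, -2], [1, -0.012, 0.123, 0.086, -3], [1, -0.016, 0.164, 0.115, -4], [1, -0.02, 0.204, 0.143, -5], [1, -0.024, 0.245, 0.172, -5], [1, -0.028, 0.286, 0.2, -5], [1, -0.032, 0.327, 0.229, -5]]])

```text
clock: 17.85
position: [235.1, 265.1, 699.2]
ee_rot: [-2.916, -0.438, -0.772]
force: [-0.2, -1.3, -0.9]
grip_width: 26.3
gripper_force: 40.0
```

```bash
python3 st.py
cat >> ret.py <<'E'
c,s=np.cos(.2687),np.sin(.2687);ex=np.array([c,s,0]);ey=np.array([-s,c,0]);o=np.array([581.9,197.96,0])
def tcp(x,y,dz): return o+(x-12.3)*ex+y*ey+np.array([0,0,235+dz-144.9])
E
python3 - <<'E'
from ret import *
for w in((420,150,350),(400,100,350)):
    q=to(q0,w)
    for a in((-110,-57,30),(-45,-57,28),(0,-57,28),(0,-57,0),(0,60,0),(0,80,0)): q=to(q,tcp(*a))
E
```

```text
17.85 q [-0.247 -0.493 -0.518  1.495 -0.024  1.604 -2.05 ] p [235.09  265.127 699.155] F [-0.234 -1.304 -0.898] 26.331903295420155
[[ 0.831  0.298  0.47 ]
 [ 0.251 -0.954  0.162]
 [ 0.497 -0.017 -0.868]] tilt 29.80785324197326 az 19.02407081367584 grip [226.255 262.08  715.467]
shift [-0.049  0.171  0.371] turn 0 |d|/.05 8.2 -> P [420. 150. 350.] tilt 29.8 az 19.0 yz -0.017 yaz -72.7 q [-0.53 -0.4  -0.04  2.24  0.14  0.81 -1.92]
shift [-0.075  0.059  0.221] turn 0 |d|/.05 4.8 -> P [479.1 110.5 120.1] tilt 29.8 az 19.0 yz -0.017 yaz -72.7 q [ 0.64  0.12 -1.02  2.44  0.76  0.16 -2.35]
shift [0.055 0.002 0.034] turn 0 |d|/.05 1.3 -> P [541.8 127.8 118.1] tilt 29.8 az 19.0 yz -0.017 yaz -72.7 q [ 0.46  0.23 -0.88  2.32  0.96  0.23 -2.52]
shift [0.039 0.002 0.022] turn 0 |d|/.05 0.9 -> P [585.2 139.7 118.1] tilt 29.8 az 19.0 yz -0.017 yaz -72.7 q [ 0.41  0.31 -0.85  2.24  0.99  0.29 -2.53]
shift [-0.014  0.001  0.024] turn 0 |d|/.05 0.6 -> P [585.2 139.7  90.1] tilt 29.8 az 19.0 yz -0.017 yaz -72.7 q [ 0.24  0.33 -0.67  2.26  1.18  0.22 -2.73]
shift [ 0.003 -0.117  0.004] turn 0 |d|/.05 2
[... 658 characters left out ...]
8 az 19.0 yz -0.017 yaz -72.7 q [ 0.46  0.23 -0.88  2.32  0.96  0.23 -2.52]
shift [0.039 0.002 0.022] turn 0 |d|/.05 0.9 -> P [585.2 139.7 118.1] tilt 29.8 az 19.0 yz -0.017 yaz -72.7 q [ 0.41  0.31 -0.85  2.24  0.99  0.29 -2.53]
shift [-0.014  0.001  0.024] turn 0 |d|/.05 0.6 -> P [585.2 139.7  90.1] tilt 29.8 az 19.0 yz -0.017 yaz -72.7 q [ 0.24  0.33 -0.67  2.26  1.18  0.22 -2.73]
shift [ 0.003 -0.117  0.004] turn 0 |d|/.05 2.3 -> P [555.6 252.9  95.2] tilt 29.6 az 19.0 yz -0.016 yaz -72.6 q [-0.67  0.27  0.06  2.27  0.88  0.16 -2.73]
shift [-0.003 -0.02   0.004] turn 0 |d|/.05 0.4 -> P [549.7 272.2  93.5] tilt 29.5 az 19.0 yz -0.016 yaz -72.6 q [-0.79  0.28  0.15  2.27  0.84  0.16 -2.73]
```

Run:
```python
from ret import *
import h
# nail box: top view centre (350,350) in 800 px view, top at z=51
uv=np.array([(350+.5)*.7-.5,(350+.5)*.7-.5])
f=lambda p:h.proj("top",[p[0],p[1],51])[0]-uv
print("box",least_squares(f,[400,50]).x)
f=lambda p:h.proj("scene",[p[0],p[1],51])[0]-np.array([390*.7,425*.7]);print(least_squares(f,[400,50]).x)
for A in((200,350,450),(150,300,500)),((250,400,400),(180,330,350)),((300,300,400),(220,280,350)):
    q=q0
    for w in A:q=to(q,w)
    y=FK(q)[1][2];t=np.degrees(np.arctan2(y[1],y[0]));print("lev",t)
    for a in((-110,-57,40),(0,-57,28),(0,-57,0),(0,60,0),(0,80,0)): q=to(q,tcp(*a))
```

```text
box [455.994  38.155]
[452.029  40.069]
shift [-0.132 -0.087  0.213] turn 0 |d|/.05 5.3 -> P [200. 350. 450.] tilt 29.8 az 19.0 yz -0.017 yaz -72.7 q [-0.47 -0.48 -0.73  1.98  0.08  1.18 -2.49]
shift [-0.029  0.032 -0.075] turn 0 |d|/.05 1.7 -> P [151.1 302.1 500.5] tilt 29.8 az 19.0 yz -0.016 yaz -72.7 q [-1.   -0.5  -0.47  1.94  0.25  1.42 -2.73]
lev -1.8560535826442284
shift [0.041 0.287 0.445] turn 0 |d|/.05 10.6 -> P [479.1 110.5 130.1] tilt 29.8 az 19.0 yz -0.016 yaz -72.7 q [ 0.57  0.07 -0.94  2.43  0.45  0.16 -2.05]
shift [0.089 0.004 0.065] turn 0 |d|/.05 2.2 -> P [585.2 139.7 118.1] tilt 29.8 az 19.0 yz -0.016 yaz -72.7 q [ 0.24  0.27 -0.66  2.24  0.84  0.23 -2.4 ]
shift [-0.014  0.001  0.024] turn 0 |d|/.05 0.6 -> P [585.2 139.7  90.1] tilt 29.8 az 19.0 yz -0.016 yaz -72.7 q [ 0.08  0.3  -0.48  2.27  1.06  0.16 -2.63]
shift [ 0.003 -0.117  0.004] turn 0 |d|/.05 2.3 -> P [555.5 252.9  94.9] tilt 29.6 az 18.9 yz -0.016 yaz -72.6 q [-0.67  0.27  0.06  2.27  0.88  0.16 -2.73]
shift [-0.003 -0.02   0.004] turn 0 |d|/.05 0.4 -> P [549.7 272.2  93.3] tilt 29.5 az 18.9 yz -0.015 y
[... 1575 characters left out ...]
8 az 19.0 yz -0.017 yaz -72.7 q [ 0.59  0.08 -0.96  2.43  0.46  0.16 -2.06]
shift [0.089 0.004 0.065] turn 0 |d|/.05 2.2 -> P [585.2 139.7 118.1] tilt 29.8 az 19.0 yz -0.017 yaz -72.7 q [ 0.26  0.27 -0.67  2.24  0.85  0.23 -2.41]
shift [-0.014  0.001  0.024] turn 0 |d|/.05 0.6 -> P [585.2 139.7  90.1] tilt 29.8 az 19.0 yz -0.017 yaz -72.7 q [ 0.1   0.3  -0.49  2.27  1.07  0.17 -2.64]
shift [ 0.003 -0.117  0.004] turn 0 |d|/.05 2.3 -> P [555.6 252.9  95.2] tilt 29.6 az 19.0 yz -0.016 yaz -72.6 q [-0.67  0.27  0.06  2.27  0.88  0.16 -2.73]
shift [-0.003 -0.02   0.004] turn 0 |d|/.05 0.4 -> P [549.7 272.2  93.5] tilt 29.5 az 19.0 yz -0.016 yaz -72.6 q [-0.79  0.28  0.15  2.27  0.84  0.16 -2.73]
```

Run:
```python
from ret import *
for A in ([tcp(-110,-57,45),tcp(-180,-57,40),tcp(-220,-57,40)],[(420,150,350),tcp(-110,-57,45),tcp(-150,-20,40),tcp(-220,0,40)]):
    q=q0
    for w in A:q=to(q,w)
    for a in((-110,-57,40),(0,-57,28),(0,-57,0),(0,60,0),(0,80,0)): q=to(q,tcp(*a))
```

```text
shift [-0.116  0.23   0.579] turn 0 |d|/.05 12.7 -> P [479.1 110.5 135.1] tilt 29.8 az 19.0 yz -0.017 yaz -72.7 q [ 0.38  0.04 -0.74  2.44  0.24  0.16 -1.86]
shift [-0.063 -0.002 -0.03 ] turn 0 |d|/.05 1.4 -> P [442.6  96.1 151.4] tilt 29.0 az 19.3 yz -0.018 yaz -72.6 q [ 1.01 -0.12 -1.23  2.46 -0.65  0.27 -0.93]
shift [-0.072 -0.006 -0.016] turn 0 |d|/.05 1.5 -> P [421.   86.7 168.6] tilt 27.8 az 19.8 yz -0.021 yaz -72.5 q [ 1.19 -0.35 -1.23  2.46 -1.02  0.52 -0.53]
shift [ 0.037 -0.004  0.063] turn 0 |d|/.05 1.5 -> P [479.1 110.5 130.1] tilt 27.8 az 19.8 yz -0.021 yaz -72.5 q [ 0.64  0.09 -1.01  2.4   0.37  0.22 -1.96]
shift [0.092 0.004 0.062] turn 0 |d|/.05 2.2 -> P [585.2 139.7 118.1] tilt 27.8 az 19.8 yz -0.021 yaz -72.5 q [ 0.31  0.29 -0.72  2.21  0.73  0.29 -2.29]
shift [-0.013  0.001  0.025] turn 0 |d|/.05 0.6 -> P [585.2 139.7  90.1] tilt 27.8 az 19.8 yz -0.021 yaz -72.5 q [ 0.18  0.32 -0.59  2.24  0.89  0.22 -2.44]
shift [ 0.003 -0.117  0.004] turn 0 |d|/.05 2.3 -> P [554.1 252.5  90.1] tilt 27.8 az 19.8 yz -0.021 yaz -72.5 q [-0.4   0.29 -0.23  2.24  0.91  0.24 -2.73]
shi
[... 857 characters left out ...]
1 az 18.9 yz -0.015 yaz -72.7 q [ 0.67  0.09 -1.04  2.41  0.45  0.21 -2.04]
shift [0.091 0.004 0.062] turn 0 |d|/.05 2.2 -> P [585.2 139.7 118.1] tilt 28.1 az 18.9 yz -0.015 yaz -72.7 q [ 0.34  0.3  -0.77  2.22  0.81  0.3  -2.36]
shift [-0.013  0.     0.025] turn 0 |d|/.05 0.6 -> P [585.2 139.7  90.1] tilt 28.1 az 18.9 yz -0.015 yaz -72.7 q [ 0.21  0.33 -0.63  2.24  0.98  0.24 -2.54]
shift [ 0.003 -0.117  0.003] turn 0 |d|/.05 2.3 -> P [554.1 252.5  90.1] tilt 28.1 az 18.9 yz -0.015 yaz -72.7 q [-0.49  0.28 -0.14  2.25  0.9   0.22 -2.73]
shift [ 0.    -0.02   0.001] turn 0 |d|/.05 0.4 -> P [548.8 271.8  90.1] tilt 28.1 az 18.9 yz -0.015 yaz -72.7 q [-0.62  0.28 -0.04  2.25  0.85  0.22 -2.73]
```

Request:
drive_tool(motion=[[[1, -0.006, 0.021, 0.045, 0], [1, -0.012, 0.042, 0.09, 0], [1, -0.018, 0.062, 0.135, 0], [1, -0.024, 0.083, 0.18, 0], [1, -0.03, 0.104, 0.225, 0], [1, -0.036, 0.125, 0.27, 0], [1, -0.042, 0.146, 0.315, 0], [1, -0.048, 0.166, 0.36, 0]]])

```text
clock: 18.65
position: [382.3, 176.1, 424.1]
ee_rot: [-2.915, -0.438, -0.773]
force: [1.1, 0.8, -0.6]
grip_width: 26.0
gripper_force: 40.0
```

```bash
python3 st.py
python3 - <<'E'
from ret import *
for A in ([(430,150,160),tcp(-250,0,40)],[(400,150,160),(330,130,130)],[(330,140,160),(310,130,110)]):
    q=q0
    for w in A:q=to(q,w)
    for a in((-110,-57,40),(0,-57,28)): q=to(q,tcp(*a))
E
```

```text
18.65 q [-0.616 -0.476 -0.09   2.121  0.168  1.012 -2.033] p [382.308 176.066 424.067] F [ 1.119  0.802 -0.595] 25.964975626719916
[[ 0.83   0.298  0.471]
 [ 0.25  -0.954  0.162]
 [ 0.498 -0.017 -0.867]] tilt 29.86994011107017 az 19.023578483506117 grip [373.456 173.014 440.369]
shift [-0.098  0.044  0.247] turn 0 |d|/.05 5.4 -> P [430.2 150.1 160.1] tilt 29.9 az 19.0 yz -0.017 yaz -72.7 q [ 0.84 -0.18 -1.23  2.46 -0.51  0.25 -1.24]
shift [-0.104 -0.009 -0.025] turn 0 |d|/.05 2.2 -> P [393.2 156.5 182.8] tilt 28.1 az 18.8 yz -0.014 yaz -72.7 q [ 0.96 -0.5  -1.19  2.46 -1.    0.57 -0.78]
shift [0.036 0.07  0.078] turn 0 |d|/.05 2.2 -> P [479.1 110.5 130.1] tilt 28.1 az 18.8 yz -0.014 yaz -72.7 q [ 0.66  0.09 -1.04  2.41  0.45  0.21 -2.04]
shift [0.091 0.004 0.062] turn 0 |d|/.05 2.2 -> P [585.2 139.7 118.1] tilt 28.1 az 18.8 yz -0.014 yaz -72.7 q [ 0.33  0.29 -0.76  2.22  0.81  0.3  -2.36]
shift [-0.123  0.035  0.233] turn 0 |d|/.05 5.3 -> P [414.6 155.8 172.5] tilt 29.5 az 19.0 yz -0.016 yaz -72.7 q [ 0.91 -0.33 -1.23  2.46 -0.85  0.38 -0.93]
shift [-0.098  0.    -0.006] turn 0 |d|/.
[... 345 characters left out ...]
27.7 az 18.7 yz -0.014 yaz -72.8 q [ 0.34  0.3  -0.77  2.21  0.8   0.31 -2.35]
shift [-0.184  0.023  0.199] turn 0 |d|/.05 5.4 -> P [376.3 163.5 202.8] tilt 28.5 az 18.7 yz -0.014 yaz -72.8 q [ 0.74 -0.5  -1.04  2.46 -0.84  0.57 -0.99]
shift [-0.109  0.014  0.046] turn 0 |d|/.05 2.4 -> P [382.2 166.7 172.9] tilt 26.4 az 18.2 yz -0.009 yaz -72.9 q [ 0.95 -0.5  -1.23  2.46 -0.96  0.56 -0.87]
shift [0.05  0.083 0.071] turn 0 |d|/.05 2.4 -> P [479.1 110.5 130.1] tilt 26.4 az 18.2 yz -0.009 yaz -72.9 q [ 0.67  0.11 -1.06  2.39  0.44  0.26 -2.04]
shift [0.093 0.003 0.06 ] turn 0 |d|/.05 2.2 -> P [585.2 139.7 118.1] tilt 26.4 az 18.2 yz -0.009 yaz -72.9 q [ 0.37  0.31 -0.81  2.19  0.78  0.35 -2.33]
```

Request:
drive_tool(motion=[[[1, -0.033, -0.003, 0.034, 0], [1, -0.065, -0.007, 0.068, 0], [1, -0.098, -0.01, 0.102, 0], [1, -0.13, -0.013, 0.136, 0], [1, -0.163, -0.017, 0.17, 0], [1, -0.195, -0.02, 0.204, 0], [1, -0.205, -0.02, 0.214, 0], [1, -0.205, -0.02, 0.214, 0]]])

```text
clock: 19.45
position: [329.0, 193.3, 240.6]
ee_rot: [-2.921, -0.454, -0.749]
force: [-0.6, 0.6, -0.2]
grip_width: 25.8
gripper_force: 40.0
```

```bash
python3 st.py
python3 - <<'E'
from ret import *
q=q0
for a in((-110,-57,40),(-45,-57,28)): q=to(q,tcp(*a))
q=q0
for w in ((300,200,150),): q=to(q,w)
E
```

```text
19.45 q [ 0.096 -0.49  -0.71   2.452 -0.31   0.597 -1.679] p [329.045 193.281 240.619] F [-0.589  0.57  -0.249] 25.78853338308649
[[ 0.835  0.307  0.456]
 [ 0.262 -0.952  0.161]
 [ 0.483 -0.016 -0.875]] tilt 28.915720979652434 az 19.509232427417654 grip [320.477 190.246 257.075]
shift [0.05  0.127 0.152] turn 0 |d|/.05 4.1 -> P [479.1 110.5 130.1] tilt 28.9 az 19.5 yz -0.016 yaz -72.1 q [ 0.62  0.08 -0.99  2.42  0.4   0.18 -1.99]
shift [0.051 0.003 0.042] turn 0 |d|/.05 1.3 -> P [541.8 127.8 118.1] tilt 28.9 az 19.5 yz -0.016 yaz -72.1 q [ 0.33  0.21 -0.73  2.32  0.75  0.21 -2.31]
shift [-0.066 -0.014  0.067] turn 0 |d|/.05 1.9 -> P [332.7 234.3 186.4] tilt 27.8 az 18.6 yz -0.008 yaz -72.3 q [ 0.53 -0.5  -1.16  2.46 -0.64  0.49 -1.44]
```

```bash
cat >> ret.py <<'E'
Mg=R.from_rotvec([2.922,-.521,.732]).as_matrix();a_=np.radians(-20.1)
ot=Mg.T@(np.array([12.3*np.cos(a_),12.3*np.sin(a_),144.9]));up=Mg.T@np.array([0,0,1.]);hx=Mg.T@np.array([np.cos(a_),np.sin(a_),0])
def rk(): # hook in rack frame, holder up axis & yaw
    s_=workcell.sense();M=R.from_rotvec(s_['ee_rot']).as_matrix();hk=s_['position']+M@ot-o
    u=M@up;f=M@hx
    F=s_['force'];print("hook rack x %.1f y %.1f dz %.1f"%(hk@ex,hk@ey,hk[2]-235),"up in rack",round(u@ex,3),round(u@ey,3),"yaw rel",round(np.degrees(np.arctan2(f@ey,f@ex)),1),"F rack",round(F@ex,1),round(F@ey,1),round(F[2],1),"clock",s_['clock'],"grip",s_['grip_width'])
    return hk
def mv(x,y,dz,chk=True): # shift so that hook goes to rack x,y,dz
    s_=workcell.sense();M=R.from_rotvec(s_['ee_rot']).as_matrix()
    hk=s_['position']+M@ot;T=o+x*ex+y*ey+np.array([0,0,235+dz]);d=M.T@(T-hk)/1000;print("to",(x,y,dz),"shift",d.round(4))
    if chk: q=tq(q0,s_['position']+T-hk);print("  ",rep(q),"err",(FK(q)[0]-s_['position']-T+hk).round(1))
E
python3 -c "
from ret import *
rk();mv(-110,-57,40)"
```

```text
hook rack x -234.6 y 60.9 dz 150.7 up in rack -0.013 -0.015 yaw rel 2.6 F rack -0.4 0.7 -0.2 clock 19.45 grip 25.78853338308649
to (-110, -57, 40) shift [0.052 0.125 0.153]
   P [480.5 112.7 130. ] tilt 28.9 az 19.5 yz -0.016 yaz -72.1 q [ 0.53  0.08 -0.91  2.42  0.38  0.18 -1.98] err [-0. -0.  0.]
```

Request:
drive_tool(motion=[[[1, 0.011, 0.026, 0.031, 0], [1, 0.021, 0.05, 0.062, 0], [1, 0.031, 0.075, 0.092, 0], [1, 0.042, 0.1, 0.122, 0], [1, 0.052, 0.125, 0.153, 0], [1, 0.052, 0.125, 0.153, 0], [1, 0.052, 0.125, 0.153, 0]]])

```text
clock: 20.15
position: [475.9, 112.7, 133.9]
ee_rot: [-2.926, -0.45, -0.747]
force: [1.3, -0.4, -1.0]
grip_width: 25.7
gripper_force: 40.0
```

```bash
python3 st.py;python3 - <<'E'
from ret import *
rk();mv(-40,-57,30);mv(0,-57,28)
import crop as C,cv2
s_=workcell.sense();M=R.from_rotvec(s_['ee_rot']).as_matrix();hk=s_['position']+M@ot
im=workcell.capture("scene")[:,:,::-1].copy();x0,y0,k=100,180,5
c_=C.crop(im,x0,y0,x0+150,y0+115,k);u=M@up;f=M@hx;l=np.cross(u,f)
pts=[hk+13*u+sx*15*f+sy*12*l for sx in(-1,1) for sy in(-1,1)]+[hk-16*u+15*f]
C.dot(c_,x0,y0,k,C.proj("scene",pts),(0,255,0));cv2.imwrite("pics/prehook.png",c_)
E
```

```text
20.15 q [ 0.611  0.063 -0.984  2.42   0.344  0.195 -1.945] p [475.856 112.725 133.928] F [ 1.28  -0.353 -1.024] 25.725459046387357
[[ 0.837  0.304  0.455]
 [ 0.26  -0.953  0.156]
 [ 0.481 -0.013 -0.877]] tilt 28.74710426824195 az 18.98391704961207 grip [467.306 109.783 150.411]
hook rack x -114.1 y -55.3 dz 43.9 up in rack -0.01 -0.012 yaw rel 2.4 F rack 1.1 -0.7 -1.0 clock 20.15 grip 25.725459046387357
to (-40, -57, 30) shift [0.058 0.005 0.048]
   P [547.7 130.7 120. ] tilt 28.7 az 19.0 yz -0.013 yaz -72.3 q [ 0.3   0.21 -0.71  2.3   0.73  0.23 -2.31] err [-0. -0.  0.]
to (0, -57, 28) shift [0.092 0.006 0.069]
   P [586.3 141.4 118. ] tilt 28.7 az 19.0 yz -0.013 yaz -72.3 q [ 0.25  0.28 -0.67  2.23  0.78  0.26 -2.33] err [-0. -0.  0.]
```

View pics/prehook.png

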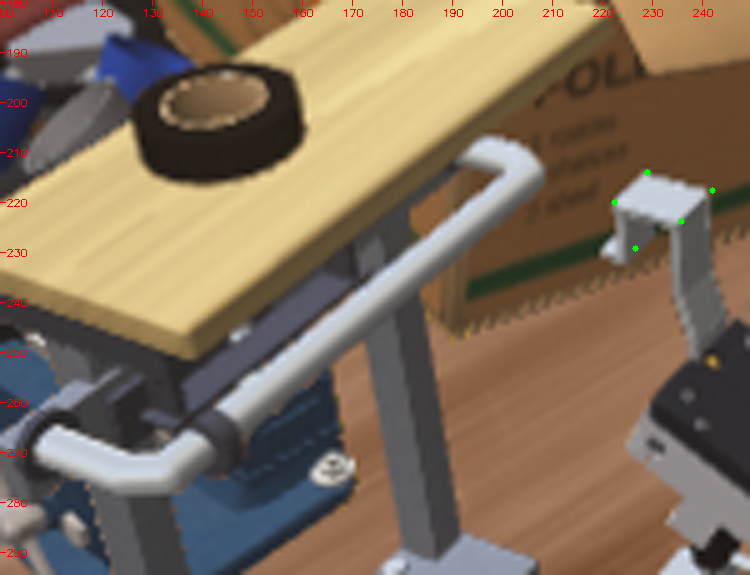

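```bash
python3 -c "
from ret import *
mv(-35,-57,33);mv(-1,-57,33)"
```

```text
to (-35, -57, 33) shift [0.064 0.004 0.046]
   P [552.6 131.9 123. ] tilt 28.8 az 19.0 yz -0.011 yaz -72.2 q [ 0.31  0.22 -0.72  2.29  0.72  0.24 -2.29] err [-0. -0.  0.]
to (-1, -57, 33) shift [0.093 0.006 0.062]
   P [585.4 140.9 123. ] tilt 28.8 az 19.0 yz -0.011 yaz -72.2 q [ 0.28  0.27 -0.7   2.22  0.75  0.27 -2.3 ] err [-0. -0.  0.]
```

Request:
drive_tool(motion=[[[1, 0.032, 0.002, 0.023, 0], [1, 0.064, 0.004, 0.046, 0], [1, 0.072, 0.005, 0.05, 0], [1, 0.08, 0.005, 0.054, 0], [1, 0.087, 0.006, 0.058, 0], [1, 0.093, 0.006, 0.062, 0], [1, 0.093, 0.006, 0.062, 0], [1, 0.093, 0.006, 0.062, 0]]])

```text
clock: 21.0
position: [583.1, 141.5, 125.6]
ee_rot: [-2.927, -0.45, -0.749]
force: [-1.2, -0.4, -1.7]
grip_width: 25.8
gripper_force: 40.0
```

```bash
python3 -c "
from ret import *
rk();mv(-1,-57,33,0);mv(-1,-57,8);mv(-1,-57,0)"
```

```text
hook rack x -3.2 y -55.9 dz 35.6 up in rack -0.011 -0.011 yaw rel 2.4 F rack -1.3 -0.1 -1.7 clock 21.0 grip 25.846581791127004
to (-1, -57, 33) shift [0.001 0.001 0.003]
to (-1, -57, 8) shift [-0.011  0.002  0.025]
   P [585.5 141.   98. ] tilt 28.8 az 18.9 yz -0.012 yaz -72.3 q [ 0.19  0.3  -0.61  2.25  0.95  0.22 -2.5 ] err [ 0. -0.  0.]
to (-1, -57, 0) shift [-0.015  0.002  0.032]
   P [585.5 141.   90. ] tilt 28.8 az 18.9 yz -0.012 yaz -72.3 q [ 0.15  0.31 -0.57  2.25  1.01  0.21 -2.56] err [ 0. -0.  0.]
```

Request:
drive_tool(motion=[[[1, 0.001, 0.001, 0.004, 0], [1, -0.002, 0.001, 0.01, 0], [1, -0.005, 0.002, 0.015, 0], [1, -0.009, 0.002, 0.021, 0], [1, -0.009, 0.002, 0.021, 0]]])

```text
clock: 21.5
position: [585.5, 140.6, 101.9]
ee_rot: [-2.927, -0.451, -0.747]
force: [0.6, 0.3, -1.5]
grip_width: 25.6
gripper_force: 40.0
```

```bash
python3 -c "
from ret import *
rk();mv(-1,-57,0,0);mv(0,-57,-2,0)"
```

```text
hook rack x -0.9 y -57.4 dz 11.9 up in rack -0.01 -0.011 yaw rel 2.4 F rack 0.7 0.1 -1.5 clock 21.5 grip 25.587214406358623
to (-1, -57, 0) shift [-0.006 -0.     0.01 ]
to (0, -57, -2) shift [-0.006 -0.     0.013]
```

Request:
drive_tool(motion=[[[1, -0.002, 0, 0.004, 0], [1, -0.004, 0, 0.007, 0], [1, -0.006, 0, 0.01, 0], [1, -0.006, 0, 0.011, 0], [1, -0.006, 0, 0.011, 0]]])

```text
clock: 22.0
position: [586.2, 141.2, 90.3]
ee_rot: [-2.926, -0.451, -0.748]
force: [0.3, 0.2, -1.2]
grip_width: 25.5
gripper_force: 40.0
```

```bash
python3 -c "
from ret import *
rk();mv(-1,-57,-3,0);mv(-1,-20,-1.5);mv(-1,20,-1.5)"
```

```text
hook rack x -0.3 y -57.0 dz 0.3 up in rack -0.011 -0.012 yaw rel 2.4 F rack 0.3 0.1 -1.2 clock 22.0 grip 25.530828929185244
to (-1, -57, -3) shift [-0.002  0.     0.003]
to (-1, -20, -1.5) shift [-0.    -0.037  0.002]
   P [575.7 176.7  88.5] tilt 28.8 az 18.9 yz -0.012 yaz -72.3 q [ 0.03  0.31 -0.53  2.26  1.09  0.23 -2.73] err [ 0. -0.  0.]
to (-1, 20, -1.5) shift [ 0.001 -0.077  0.004]
   P [565.1 215.3  88.5] tilt 28.8 az 18.9 yz -0.012 yaz -72.3 q [-0.33  0.28 -0.22  2.27  0.98  0.19 -2.73] err [ 0. -0.  0.]
```

Request:
drive_tool(motion=[[[1, -0.001, 0, 0.002, 0], [1, -0.001, 0, 0.003, 0], [1, -0.002, 0, 0.004, 0], [1, -0.002, 0, 0.004, 0]]])

```text
clock: 22.4
position: [589.4, 142.6, 88.9]
ee_rot: [-2.922, -0.451, -0.758]
force: [-1.0, -1.4, 23.9]
grip_width: 25.6
gripper_force: 40.0
```

```bash
python3 -c "
from ret import *
rk();mv(-1,-57,-7,0);mv(-1,-30,-3,0)"
```

```text
hook rack x 2.2 y -56.6 dz -1.0 up in rack -0.018 -0.012 yaw rel 2.4 F rack -1.3 -1.1 23.9 clock 22.4 grip 25.614340865402532
to (-1, -57, -7) shift [-0.006  0.     0.004]
to (-1, -30, -3) shift [-0.003 -0.027  0.001]
```

Request:
drive_tool(motion=[[[1, 0.001, 0, -0.0015, 0], [1, 0.001, -0.008, -0.001, 0], [1, 0.001, -0.016, -0.001, 0], [1, 0.002, -0.024, -0.001, 0], [1, 0.002, -0.032, -0.001, 0], [1, 0.002, -0.04, 0, 0]]])

```text
clock: 23.0
position: [577.6, 179.9, 88.9]
ee_rot: [-2.925, -0.448, -0.753]
force: [0.7, 0.2, 2.4]
grip_width: 25.8
gripper_force: 40.0
```

```bash
python3 -c "
from ret import *
rk();mv(0,20,-1)"
```

```text
hook rack x 1.2 y -17.4 dz -1.1 up in rack -0.015 -0.012 yaw rel 2.3 F rack 0.7 0.1 2.4 clock 23.0 grip 25.826605615399288
to (0, 20, -1) shift [-0.    -0.037  0.   ]
   P [566.5 215.7  88.9] tilt 29.0 az 18.8 yz -0.012 yaz -72.4 q [-0.36  0.28 -0.19  2.27  0.98  0.18 -2.73] err [ 0. -0.  0.]
```

Request:
drive_tool(motion=[[[1, 0, -0.006, 0.0005, 0], [1, 0, -0.013, 0.001, 0], [1, 0, -0.02, 0.001, 0], [1, 0, -0.027, 0.001, 0], [1, 0, -0.034, 0.001, 0], [1, 0.001, -0.04, 0.001, 0]]])

```text
clock: 23.6
position: [565.8, 219.1, 88.4]
ee_rot: [-2.925, -0.451, -0.751]
force: [-0.2, -1.7, 2.0]
grip_width: 25.5
gripper_force: 40.0
```

```bash
python3 -c "
from ret import *
rk();mv(0,50,-1);mv(0,65,-1)"
```

```text
hook rack x 0.4 y 23.5 dz -1.5 up in rack -0.014 -0.012 yaw rel 2.4 F rack -0.6 -1.6 2.0 clock 23.6 grip 25.531212446172287
to (0, 50, -1) shift [ 0.001 -0.026  0.   ]
   P [558.4 244.6  89. ] tilt 28.9 az 19.0 yz -0.012 yaz -72.3 q [-0.57  0.28 -0.03  2.27  0.91  0.17 -2.73] err [ 0. -0.  0.]
to (0, 65, -1) shift [ 0.001 -0.042  0.001]
   P [554.4 259.1  89. ] tilt 28.9 az 19.0 yz -0.012 yaz -72.3 q [-0.66  0.28  0.04  2.26  0.88  0.17 -2.73] err [ 0. -0.  0.]
```

Request:
drive_tool(motion=[[[1, 0, -0.004, 0, 0], [1, 0, -0.008, 0.0005, 0], [1, 0.001, -0.012, 0.0005, 0], [1, 0.001, -0.016, 0.0005, 0], [1, 0.001, -0.02, 0.0005, 0]]])

```text
clock: 24.1
position: [561.1, 237.1, 88.5]
ee_rot: [-2.927, -0.447, -0.751]
force: [1.6, -9.2, 9.7]
grip_width: 25.9
gripper_force: 40.5
```

```bash
python3 -c "
from ret import *
rk()"
```

```text
hook rack x 0.7 y 42.1 dz -1.5 up in rack -0.013 -0.011 yaw rel 2.3 F rack -0.9 -9.3 9.7 clock 24.1 grip 25.928781476058177
```

Request:
drive_tool(motion=[[[1, 0, -0.003, 0, 0], [1, 0, -0.006, 0, 0], [1, 0.001, -0.009, 0.0005, 0], [1, 0.001, -0.012, 0.0005, 0]]])

```text
clock: 24.5
position: [558.8, 247.4, 88.5]
ee_rot: [-2.929, -0.444, -0.751]
force: [2.8, -12.3, 8.9]
grip_width: 26.7
gripper_force: 41.4
```

```bash
python3 -c "
from ret import *
rk()"
```

```text
hook rack x 1.3 y 52.7 dz -1.5 up in rack -0.012 -0.011 yaw rel 2.1 F rack -0.6 -12.6 8.9 clock 24.5 grip 26.693570902392647
```

Request:
drive_tool(motion=[[[1, 0, -0.002, 0, 0], [1, 0, -0.004, 0, 0], [1, 0, -0.004, 0, 0]]])

```text
clock: 24.8
position: [555.8, 253.6, 87.6]
ee_rot: [-2.926, -0.452, -0.748]
force: [-2.4, -2.3, -0.4]
grip_width: 25.9
gripper_force: 40.0
```

```bash
python3 -c "
from ret import *
rk()"
```

```text
hook rack x 0.3 y 59.4 dz -2.3 up in rack -0.011 -0.012 yaw rel 2.4 F rack -2.9 -1.6 -0.4 clock 24.8 grip 25.851372819287512
```

Request:
drive_tool(motion=[[[1, 0, -0.002, 0, 0], [1, 0, -0.004, 0, 0], [1, 0, -0.004, 0, 0]]])

```text
clock: 25.1
position: [554.7, 257.5, 87.7]
ee_rot: [-2.926, -0.452, -0.748]
force: [-2.2, -1.5, -1.7]
grip_width: 25.9
gripper_force: 40.0
```

Run:
```python
from ret import *
rk()
import crop as C,cv2
im=workcell.capture("scene")[:,:,::-1].copy();x0,y0,k=90,190,6
cv2.imwrite("pics/slide.png",C.crop(im,x0,y0,x0+125,y0+98,k))
```

```text
hook rack x 0.3 y 63.5 dz -2.2 up in rack -0.011 -0.012 yaw rel 2.4 F rack -2.5 -0.8 -1.7 clock 25.1 grip 25.89587725427598
```

View pics/slide.png

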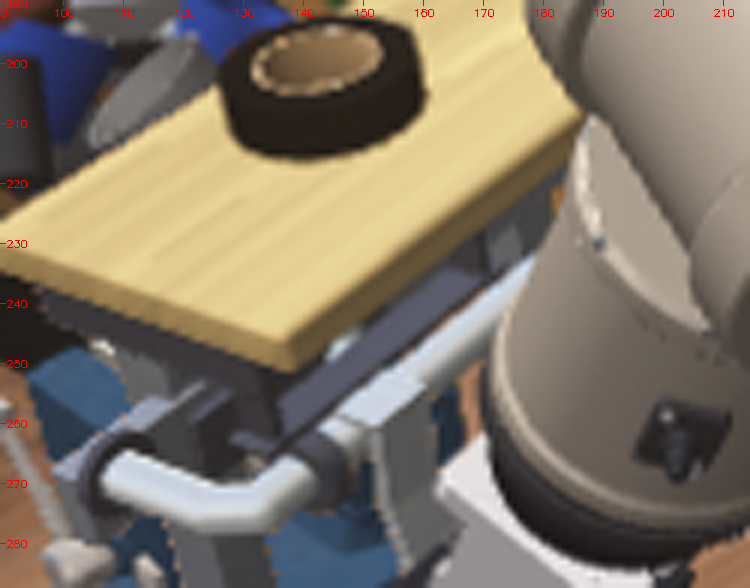

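Request:
drive_tool(motion=[[[1, 0, -0.001, 0, 0], [1, 0, -0.002, 0, 0], [1, 0, -0.003, 0, 0], [1, 0, -0.003, 0, 0]]])

```text
clock: 25.55
position: [554.0, 260.2, 87.9]
ee_rot: [-2.926, -0.451, -0.749]
force: [-2.2, -2.1, -1.6]
grip_width: 25.6
gripper_force: 40.0
```

Request:
drive_tool(motion=[[[1, 0, -0.001, 0, 0], [1, 0, -0.002, 0, 0], [1, 0, -0.002, 0, 0]]])

```text
clock: 25.85
position: [553.4, 262.2, 87.9]
ee_rot: [-2.926, -0.451, -0.748]
force: [-2.5, -0.8, -0.2]
grip_width: 25.7
gripper_force: 40.0
```

```bash
python3 -c "
from ret import *
rk()"
```

```text
hook rack x 0.2 y 68.3 dz -2.0 up in rack -0.012 -0.012 yaw rel 2.4 F rack -2.6 -0.1 -0.2 clock 25.85 grip 25.664056114009067
```

Request:
drive_tool(motion=[[[1, 0, -0.001, 0, 0], [1, 0, -0.002, 0, 0], [1, 0, -0.002, 0, 0]]])

```text
clock: 26.15
position: [553.0, 264.5, 88.2]
ee_rot: [-2.925, -0.452, -0.749]
force: [-0.3, 0.4, -1.2]
grip_width: 25.8
gripper_force: 40.0
```

Request:
drive_tool(motion=[[[1, 0, -0.001, 0, 0], [1, 0, -0.002, 0, 0], [1, 0, -0.002, 0, 0]]])

```text
clock: 26.45
position: [552.4, 265.7, 88.1]
ee_rot: [-2.926, -0.45, -0.749]
force: [0.4, -2.1, -0.2]
grip_width: 25.7
gripper_force: 40.0
```

```bash
python3 -c "
from ret import *
rk()"
```

```text
hook rack x 0.2 y 72.0 dz -1.9 up in rack -0.012 -0.012 yaw rel 2.4 F rack -0.2 -2.1 -0.2 clock 26.45 grip 25.66323213551458
```

Request:
drive_tool(motion=[[[1, 0, -0.001, 0, 0], [1, 0, -0.0015, 0, 0], [1, 0, -0.0015, 0, 0]]])

```text
clock: 26.75
position: [552.1, 266.5, 88.0]
ee_rot: [-2.927, -0.449, -0.749]
force: [1.7, -5.2, 0.3]
grip_width: 25.6
gripper_force: 40.1
```

```bash
python3 -c "
from ret import *
rk()"
```

```text
hook rack x 0.1 y 72.9 dz -1.9 up in rack -0.011 -0.011 yaw rel 2.3 F rack 0.2 -5.4 0.3 clock 26.75 grip 25.574367737077363
```

Request:
drive_tool(motion=[[[1, 0, 0.002, 0, 0], [1, 0, 0.004, 0, 0], [1, 0, 0.006, 0, 0], [1, 0, 0.006, 0, 0]]])

```text
clock: 27.15
position: [553.6, 261.3, 87.9]
ee_rot: [-2.926, -0.451, -0.748]
force: [-1.3, 0.5, -1.3]
grip_width: 25.8
gripper_force: 40.0
```

```bash
python3 -c "
from ret import *
rk()"
```

```text
hook rack x 0.2 y 67.4 dz -2.1 up in rack -0.011 -0.012 yaw rel 2.4 F rack -1.1 0.9 -1.3 clock 27.15 grip 25.761882274914846
```

Request:
drive_tool(motion=[[[1, 0, 0.001, 0, 0], [1, 0, 0.002, 0, 0], [1, 0, 0.002, 0, 0]]])

```text
clock: 27.45
position: [554.1, 259.8, 87.9]
ee_rot: [-2.926, -0.452, -0.748]
force: [-1.2, 2.0, -1.1]
grip_width: 25.5
gripper_force: 40.0
```

```bash
python3 -c "
from ret import *
rk()"
```

```text
hook rack x 0.2 y 65.8 dz -2.1 up in rack -0.011 -0.012 yaw rel 2.4 F rack -0.6 2.2 -1.1 clock 27.45 grip 25.48772805938393
```

Request:
drive_tool(motion=[[[1, 0, 0.001, 0, 0], [1, 0, 0.002, 0, 0], [1, 0, 0.002, 0, 0]]])

```text
clock: 27.75
position: [554.4, 258.6, 87.8]
ee_rot: [-2.925, -0.454, -0.748]
force: [-3.4, 6.3, -2.9]
grip_width: 25.7
gripper_force: 40.1
```

```bash
python3 -c "
from ret import *
rk()"
```

```text
hook rack x 0.2 y 64.6 dz -2.1 up in rack -0.012 -0.012 yaw rel 2.5 F rack -1.6 7.0 -2.9 clock 27.75 grip 25.662912675175054
```

Request:
drive_tool(motion=[[[1, 0, -0.002, 0, 0], [1, 0, -0.004, 0, 0], [1, 0, -0.006, 0, 0], [1, 0, -0.0075, 0, 0], [1, 0, -0.0085, 0, 0], [1, 0, -0.0085, 0, 0]]])

```text
clock: 28.35
position: [552.3, 265.5, 87.9]
ee_rot: [-2.927, -0.45, -0.749]
force: [-0.3, -2.2, -1.7]
grip_width: 25.9
gripper_force: 40.0
```

```bash
python3 st.py; python3 -c "
from ret import *
rk()"
```

```text
28.35 q [-0.706  0.285  0.072  2.263  0.853  0.171 -2.721] p [552.269 265.542  87.939] F [-0.323 -2.176 -1.695] 25.94843726104259
[[ 0.837  0.303  0.456]
 [ 0.261 -0.953  0.156]
 [ 0.482 -0.012 -0.876]] tilt 28.803489223911452 az 18.869320836461394 grip [543.698 262.612 104.413]
hook rack x 0.0 y 71.9 dz -2.0 up in rack -0.011 -0.011 yaw rel 2.4 F rack -0.9 -2.0 -1.7 clock 28.35 grip 25.94843726104259
```

Request:
drive_tool(motion=[[[1, -0.0005, 0, 0.001, 0], [1, -0.0005, 0, 0.001, 0], [0.6, -0.0005, 0, 0.001, 0], [0.4, -0.0005, 0, 0.001, 0], [0.4, -0.0005, 0, 0.001, 0], [0.4, -0.0005, 0, 0.001, 0], [0.4, -0.0005, 0, 0.001, 0], [0.4, -0.0005, 0, 0.001, 0]]])

```text
clock: 29.15
position: [552.3, 265.7, 86.8]
ee_rot: [-2.926, -0.451, -0.748]
force: [-0.1, -0.2, -0.4]
grip_width: 56.3
gripper_force: 0.0
```

```bash
python3 st.py
python3 - <<'E'
from ret import *
P=workcell.sense()['position'];q=to(q0,P-60*ex);q=to(q,P-130*ex+np.array([0,0,40]))
q=to(q0,P-100*FK(q0)[1][:,2])
E
```

```text
29.15 q [-0.715  0.288  0.082  2.264  0.854  0.166 -2.723] p [552.275 265.748  86.827] F [-0.119 -0.185 -0.373] 56.26801535985644
[[ 0.837  0.304  0.456]
 [ 0.261 -0.953  0.156]
 [ 0.482 -0.012 -0.876]] tilt 28.808623430493093 az 18.923127848157907 grip [543.706 262.81  103.3  ]
shift [-0.052 -0.002 -0.029] turn 0 |d|/.05 1.2 -> P [496.3 250.6  96.6] tilt 28.5 az 18.8 yz -0.011 yaz -72.3 q [-0.95  0.19  0.28  2.38  0.81  0.16 -2.73]
shift [-0.049 -0.003 -0.061] turn 0 |d|/.05 1.6 -> P [429.2 229.1 131.8] tilt 28.3 az 19.1 yz -0.012 yaz -72.2 q [-0.71  0.01 -0.07  2.46  0.76  0.3  -2.73]
shift [ 0.   0.  -0.1] turn 0 |d|/.05 2.0 -> P [506.7 250.1 174.4] tilt 28.8 az 18.9 yz -0.012 yaz -72.3 q [-0.58  0.06 -0.1   2.28  0.5   0.37 -2.38]
```

Request:
drive_tool(motion=[[[0.4, 0, 0, -0.01, 0], [0.4, 0, 0, -0.025, 0], [0.4, 0, 0, -0.045, 0], [0.4, 0, 0, -0.07, 0], [0.4, 0, 0, -0.1, 0], [0.4, 0, 0, -0.13, 0], [0.4, 0, 0, -0.15, 0], [0.4, 0, 0, -0.15, 0]]])

```text
clock: 29.95
position: [484.1, 242.6, 221.0]
ee_rot: [-2.923, -0.45, -0.754]
force: [0.1, -0.1, 0.2]
grip_width: 56.2
gripper_force: 0.0
```

Request:
drive_tool(motion=[[[0.4, -0.03, 0, -0.04, 0], [0.4, -0.06, 0, -0.08, 0], [0.4, -0.09, 0, -0.12, 0], [0.4, -0.11, 0, -0.16, 0], [0.4, -0.11, 0, -0.16, 0]]])

```text
clock: 30.45
position: [321.5, 192.0, 302.8]
ee_rot: [-2.933, -0.453, -0.74]
force: [1.1, 0.5, -0.2]
grip_width: 56.3
gripper_force: 0.0
```

Run:
```python
from ret import *
import crop as C,cv2
print(workcell.sense()['force'],workcell.sense()['position'])
im=workcell.capture("scene")[:,:,::-1].copy();x0,y0,k=90,185,4
cv2.imwrite("pics/final.png",C.crop(im,x0,y0,x0+200,y0+145,k))
```

```text
[ 1.129  0.512 -0.153] [321.47  191.973 302.835]
```

View pics/final.png

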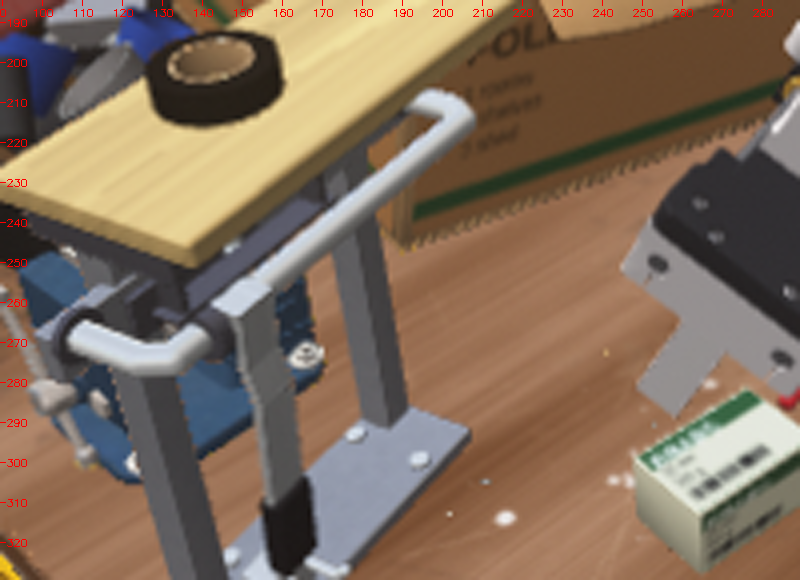

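The picture shows the holder hanging on the rail, with its strap at about pixel (151,260) against the collar at (143,265). The tape roll and nail box are where they were, and the hand is clear. I am handing the job in.

```bash
python3 -c "
import workcell;print(workcell.job_done())"
```

```text
the job is handed in; nothing more can be done
None
```

I've handed the job in at about 30.5 s: the holder hangs by itself against the stop collar, and a light pull back met the catch, but at 13.15 s one reading showed about 57 N at the wrist in free space, whose cause I couldn't confirm (probably the arm stopping hard at a joint limit).

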